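# Index the leaning board turntable to its other stop

### The arm

A 7-joint arm with a two-finger parallel gripper is mounted at the origin on a cart in front of the work surface, level with it; the furniture and walls round the work are solid. World frame = base frame: x ahead of the robot, y to its left, z up, the work surface at z = 0. Lengths are in m, angles in degrees, forces in N, time in s.
With the tool pointing down it reaches from about 0.4 to 0.875 m from the base axis. Payload 6.5 kg.
Tool frame: the origin (TCP) lies between the finger pads; the fingertips stand 17 mm ahead of it and the grasp point (between the pads) lies 2 mm behind it; z points along the fingers, y is the line along which they close (so a half turn about z gives the same grasp; the last joint's range is limited). The gripper opens to 88 mm and grips with 3 to 60 N. Pads are 18 mm wide; open, the fingers measure 123 mm over their backs; the gripper's body (75 mm by 187 mm) begins 45 mm behind the grasp point.
Start: joints at [62.097, 30.733, -0.252, 88.115, 0.149, 61.152, -4.079], TCP at [0.266, -0.593, 0.256] pointing down, gripper open.
Joint ranges: [-154.64, 154.64], [-21.42, 123.67], [-72.66, 72.17], [13.99, 137.28], [-74.86, 254.86], [10.95, 109.41], [-158.01, 158.01]. Speed limits (degrees/s): [136.94, 136.94, 180, 180, 180, 180, 180].

### API

Orientations are given as [roll, pitch, yaw] about the fixed x, y, z axes, in that order (R = Rz(yaw) Ry(pitch) Rx(roll)).
In Python, from bench import ctrl gives the robot as it stands. The module is installed in compiled form; this text tells all that it offers.
- The arm moves only by the tool carry_out, never from a script. Its argument "deltas" is a list of rows, each a list of 7 numbers: the shift along the tool's x, y, z in cm, then the turn, a rotation vector about the tool's x, y, z in rad, then the opening, from -1 (shut) to 1 (fully open). In form: [[dx, dy, dz, rx, ry, rz, claw], ...]. A call has exactly 5 rows; each row shifts and turns the commanded pose from where the row before left it, along the tool's axes as they then stand; what a row does not reach is not made up. A row lasts 1/8 s, in which the tool goes at most 62.5 mm and 10.7 degrees, less where a joint would pass 70% of its speed; a pose out of reach is approached as far as the arm can. A call is refused whole if a number of a shift passes 6.25 or a number of a turn 0.188, either way. A call with a gripper value outside its range is refused whole. The fingers move at their own pace and stop on an object; the grip force is fixed at half the most. Time passes only in rows, so rows that do not move let the fingers close, or fill a call up. It gives the time, the measured TCP pose, the force, the opening and the grip force at its end, in the units of the state.
- ctrl.state(): the state, without advancing time (a new reading comes with each control period).
- ctrl.read_camera(name): name is "scene" or "top" or "wrist"; returns a dict with "frame" (384x512x3 uint8, red, green, blue), "depth" (384x512 float32, m along the optical axis (not along the pixel's ray), 0 where there is no reading), "intrinsics" (3x3 intrinsics, pixels), "k1" (the pictures are not rectified: a ray, as slopes to the right and down, at radius r is drawn at 1 + k1 r^2 times it, then the intrinsics apply), "R" (3x3) and "t" (3): a world point X has camera coordinates R X + t; the wrist camera has in their place "hand_eye" (4x4, takes a point from camera to tool coordinates, whose origin is the TCP and whose axes are the flange's). Camera axes: x right, y down, z forward; pixel columns grow to the right and rows downward; lengths in m; the calibration is good to about 2 mm. A picture is of the moment at which its call begins: read the wrist's pose just before it.
- ctrl.finish_job(): hands the job in; it is judged then, once.
The state is a dict: "t": time; "joint_positions": joint angles; "dq": joint speeds; "tau": joint torques, N m; "tool_pos": TCP position; "tcp_rot": TCP orientation; "force": force on the tool from outside, world axes, zero at the start; "torque": the same for the moment, N m; "grip_width": finger opening in m; "finger_force": force on a finger pad.
Only numpy, scipy, OpenCV 4.12 (cv2) and the standard library are available. Lean on these libraries where they do the work, as an engineer would, in place of code of your own. Each camera call takes 0.05 s, during which the arm holds its last target. There are 200 camera calls.

### The job

Turn the circuit board on its leaning turntable to the other stop: pull the plunger's spring collar back and turn it so that it stays back by itself, swing the turntable a quarter turn by its black handle until the second index hole lies under the pin, then bring the collar back so that the pin drops fully home and locks the turntable. Keep off the board, and leave the small parts that stand beside the stand where they are.

Things in the scene. Friction and masses are not known exactly. Their poses are not given: they have to be found in the camera images.
- stand: Grey fixed stand, foot 154x156 mm; origin on the worktop under the turntable's centre, z up. The round aluminium turntable (diameter 184) leans: its axis is tipped 25 deg from vertical towards the stand's -x (towards the robot), its face centre is 105 mm above the origin. At the -y side a bracket reaches over the rim and holds the plunger, parallel to and 78 mm from the axis; bracket top 16 mm over the face.
- collar_grip (a point): Grip point on the axis of the plunger's collar; moves with it. The collar is a round knurled dark steel sleeve, diameter 32 mm, 34 mm tall, reaching 22.5 mm below to 11.5 mm above this point, with a small bar on its top that points to the stand's -x at home. At home the bracket's top is 28 mm below the point. Frame z is the leaning axis, up out of the collar: pull along it.
- plunger (a joint): Pull-back of collar and pin along the leaning axis, m: 0 = home, pin 7 mm deep in an index hole; travel 16; spring 4 N at home, 9 N at full pull. At home lugs in slots stop the collar turning; clear at 12 mm (pull about 14). Turned, it drops into a notch and stays parked at about 9.5 mm. Let go between holes, the pin rides on the turntable (7 mm) and drops in if a hole is within about 2 mm of it.
- collar (a joint): Turn of the collar, rad, anticlockwise positive seen from above: 0 = lugs at their slots, home (end stop at -0.06); 1.31 = over the parking notch (end stop at 1.45). To leave the notch lift to 12 mm or more again and turn back to 0, where the spring draws the collar home. Turns freely when lifted.
- table (a joint): Angle of the turntable about the leaning axis, rad, anticlockwise positive seen from above: 0 = first index hole under the pin (start), 1.571 = second index hole under the pin; end stops at -0.15 and 1.85. It stays where it is left (about 0.12 N m of friction). The pin has 0.6 mm of play in a hole.
- handle_grip (a point): Grip point on the axis of the turntable's upright black handle, 29 mm above the turntable's face; turns with it. The handle is round, diameter 17 mm, 42 mm tall, parallel to the leaning axis and 76 mm from it: at the start uphill of the board (+x of the stand, a little to +y), at the second stop at its left (+y). Frame z is the leaning axis, pointing up.
- board: Green circuit board, 50 x 62 mm and 19 mm tall with its parts, fixed between two dark rails in the middle of the turntable, its underside 6 mm above the turntable's face; origin at the centre of its underside. Not to be touched.
- flux_pot: Bystander: small cream pot with lid, diameter 38 mm, 38 mm tall, standing loose beside the stand; origin at the centre of its underside.
- big_cap: Bystander: blue cylindrical capacitor, diameter 25 mm, 44 mm tall, standing loose beside the stand; origin at the centre of its underside.
- relay: Bystander: clear box relay 28 x 21 mm, 36 mm tall, standing loose beside the stand; origin at the centre of its underside.

How it is judged:
By the outcome, as a careful person would: the job done as asked, in the order asked, and still so for the second after the job is handed in, with the robot touching nothing.
It also fails if it takes over 72 s, if anything falls off the work surface, if the arm or the gripper's body presses on something with over 40 N, if the wrist force passes 120 N, or if a joint passes its speed limit or range.

## Working session

There is one attempt and no reset: what is moved stays moved. The work goes in short steps, Python scripts to look and compute and a tool call to move; the robot and the scene stay as the last step left them, time stands still between calls to the robot, and variables do not carry over. Pictures are saved under pics/ and viewed, at most 10 in all, crops included, and the job is handed in when it is done.

Besides the shell and the picture viewer there is one more tool, called after "Call:" by a JSON object that holds its "api" and its "payload", one argument or row to a line. carry_out: Moves the arm, as the interface text tells. Its arguments: {"type":"object","properties":{"deltas":{"type":"array"}},"required":["deltas"]}

```bash
mkdir -p pics
cat > h.py <<'E'
import numpy as np, cv2
from bench import ctrl
from scipy.spatial.transform import Rotation as Ro
def pts(c):
    d=c["depth"];h,w=d.shape;K=np.array(c["intrinsics"])
    u,v=np.meshgrid(np.arange(w),np.arange(h))
    D=np.array([c["k1"],0,0,0],float)
    n=cv2.undistortPoints(np.stack([u,v],-1).reshape(-1,1,2).astype(float),K,D).reshape(h,w,2)
    P=np.dstack([n*d[...,None],d])
    if "R" in c: return (P-np.array(c["t"]))@np.array(c["R"])   # R^T(P-t)
    s=c["st"];H=np.array(c["hand_eye"]);P=P@H[:3,:3].T+H[:3,3]
    return P@Ro.from_euler('xyz',s["tcp_rot"],degrees=True).as_matrix().T+np.array(s["tool_pos"])
def cam(n):
    s=ctrl.state();c=ctrl.read_camera(n);c["st"]=s;return c
def save(c,f): cv2.imwrite(f,c["frame"][...,::-1])
E
python3 - <<'E'
from h import *
s=ctrl.state();print(s)
im=[]
for n in("scene","top"):
    c=cam(n);im.append(c["frame"]);np.savez(n+".npz",P=pts(c),f=c["frame"])
    print(n,c["intrinsics"],c["k1"],-np.array(c["R"]).T@c["t"])
    save(c,"pics/%s.png"%n)
E
```

```text
{'t': 0.0, 'joint_positions': array([62.09628451, 30.77711944, -0.25451082, 88.1700744 ,  0.14866922,
       61.15242462, -4.0821248 ]), 'dq': array([-0.05112163, -0.05340597, -0.04714283,  0.02535713, -0.10585248,
       -0.00668334, -0.05373643]), 'tau': array([-6.30240675e-05, -5.70974529e+01,  9.90716815e-01, -2.51595837e+01,
       -5.62926976e-02,  1.78796717e-02,  1.88546151e-04]), 'tool_pos': array([ 0.2652758 , -0.59276195,  0.25484754]), 'tcp_rot': array([-1.79900954e+02,  6.93125078e-03,  2.41122196e+01]), 'force': array([-0.5613652 , -0.15336063, -0.1170824 ]), 'torque': array([-0.00578897,  0.02680244, -0.02377551]), 'finger_force': 0.0, 'grip_width': 0.08804883268332496}
scene [[490.19201033   0.         249.84279186]
 [  0.         490.19201033 189.61307117]
 [  0.           0.           1.        ]] 0.030650010659703516 [0.02221564 0.33331555 0.77875696]
top [[359.41706215   0.         250.83883353]
 [  0.         359.41706215 194.68121444]
 [  0.           0.           1.        ]] -0.07413069668766487 [ 0.38014164 -0.25393935  0.96817991]
```

View pics/scene.png

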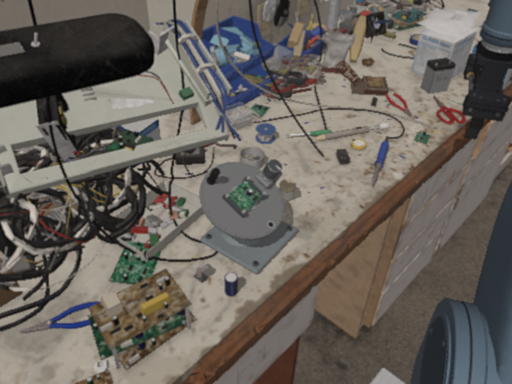

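View pics/top.png

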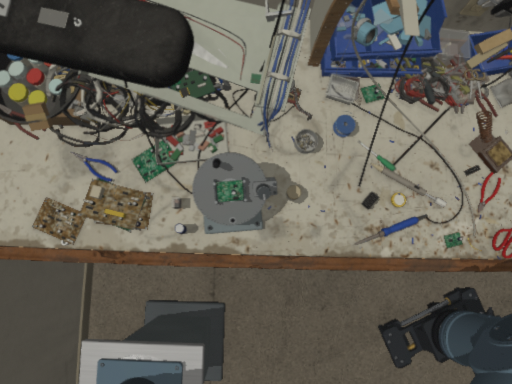

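Scene: turntable at (245,205), handle (213,176), collar (270,172), blue cap (231,285), relay (205,272). Top: turntable (230,190), handle (217,163), collar (265,188), pot about (295,192), cap (180,229), relay (181,203).

Run:
```python
from h import *
for n,box in(("top",(150,245,180,305)),("scene",(150,275,190,310))):
    d=np.load(n+".npz");P=d["P"];f=d["f"]
    r0,r1,c0,c1=box
    Q=P[r0:r1,c0:c1].reshape(-1,3);F=f[r0:r1,c0:c1].reshape(-1,3)
    # table plane by RANSAC-lite: points z .04-.17, normal tipped 25deg
    m=(Q[:,2]>.05)&(Q[:,2]<.17);A=Q[m]
    rng=np.random.default_rng(0);best=0
    for _ in range(800):
        a,b,c=A[rng.choice(len(A),3)];v=np.cross(b-a,c-a);l=np.linalg.norm(v)
        if l<1e-4: continue
        v/=l;v*=np.sign(v[2]);
        if abs(np.degrees(np.arccos(v[2]))-25)>6: continue
        k=np.abs((A-a)@v)<.002
        if k.sum()>best: best=k.sum();bk=k
    I=A[bk];c=I.mean(0);u,s,vt=np.linalg.svd(I-c);v=vt[2]*np.sign(vt[2,2])
    print(n,best,"n",v,"tilt",np.degrees(np.arccos(v[2])),"az",np.degrees(np.arctan2(v[1],v[0])),"cent",c)
    e1=vt[0];e2=np.cross(v,e1)
    xy=np.c_[(I-c)@e1,(I-c)@e2].astype(np.float32)
    (cx,cy),rad=cv2.minEnclosingCircle(xy);C=c+cx*e1+cy*e2;print("circle",C,rad)
    h=(Q-C)@v; rad_=np.linalg.norm(np.cross(Q-C,v),axis=1)
    k=(h>.035)&(h<.08)&(rad_<.12)
    xh=np.array([-v[0],-v[1],0]);xh/=np.linalg.norm(xh);yh=np.cross([0,0,1],xh);xt=np.cross(yh,v)
    S=np.c_[(Q-C)@xt,(Q-C)@yh,h]
    for nm,kk in(("handle",k&(S[:,0]>.04)),("collar",k&(S[:,1]<-.05)),("collartop",k&(S[:,1]<-.05)&(h>.052))):
        if kk.sum(): print(nm,kk.sum(),S[kk].mean(0),S[kk].min(0),S[kk].max(0))
    print("board",S[(F[:,1]>F[:,0]+25.)&(rad_<.06)].mean(0) if ((F[:,1]>F[:,0]+25.)&(rad_<.06)).any() else 0)
```

```text
top 2718 n [-0.41912389 -0.04399836  0.90686234] tilt 24.924710688450403 az -174.0072119897031 cent [ 0.54129575 -0.21328598  0.10742568]
circle [ 0.54361398 -0.2287787   0.10774543] 0.10286828130483627
handle 41 [0.06879914 0.03691188 0.04044651] [0.06182579 0.02894341 0.03548408] [0.0754687  0.04493838 0.04419692]
collar 179 [-0.00107511 -0.06656325  0.05336692] [-0.01873006 -0.08334776  0.0353249 ] [ 0.0139704  -0.05090676  0.05816708]
collartop 144 [-0.00295625 -0.06725243  0.0552238 ] [-0.01873006 -0.08303094  0.05206592] [ 0.01301743 -0.05264045  0.05816708]
board [-0.00277737  0.01232277  0.00991951]
scene 3154 n [-0.41930085 -0.04532423  0.90671523] tilt 24.944704291941825 az -173.83057955668966 cent [ 0.53406694 -0.20720195  0.10450791]
circle [ 0.53653048 -0.22826865  0.10459408] 0.10321363806724548
handle 47 [0.07486101 0.03811808 0.03975696] [0.06703608 0.0310683  0.03610462] [0.08327918 0.04368253 0.0435421 ]
collar 237 [ 0.00364373 -0.06271401  0.05072767] [-0.01174192 -0.08358127  0.03541412] [ 0.02019824 -0.05033266  0.05916734]
collartop 144 [ 0.00436914 -0.0666681   0.05536053] [-0.01155439 -0.08358127  0.0521363 ] [ 0.01979919 -0.05114009  0.05916734]
board [0.00496985 0.01398675 0.01000935]
```

```bash
cat >> h.py <<'E'
yaw=np.radians(6.1);t25=np.radians(25)
n=np.array([-np.sin(t25)*np.cos(yaw),-np.sin(t25)*np.sin(yaw),np.cos(t25)])
yh=np.array([-np.sin(yaw),np.cos(yaw),0]);xt=np.cross(yh,n)
C0=np.array([.539,-.2173,.106])
def W(x,y,h): return C0+x*xt+y*yh+h*n
def Rt(deg): # closing line at angle deg in the stand's face plane, tool z = -n
    a=np.radians(deg);y=np.cos(a)*xt+np.sin(a)*yh;z=-n
    return np.c_[np.cross(y,z),y,z]
def plan(p,R,N,claw):
    s=ctrl.state();p0=np.array(s["tool_pos"]);r0=Ro.from_euler('xyz',s["tcp_rot"],degrees=True)
    rv=(r0.inv()*Ro.from_matrix(R)).as_rotvec()
    print("t",s["t"],"tcp",p0,"dist",np.linalg.norm(p-p0),"rot",np.degrees(np.linalg.norm(rv)),"maxrow",abs(rv/N).max(),"q",np.round(s["joint_positions"],1),"F",np.round(s["force"],1))
    for i in range(N):
        r=r0*Ro.from_rotvec(rv*i/N)
        print(np.round(np.r_[r.inv().apply((p-p0)/N)*100,rv/N,claw],3).tolist())
def where():
    s=ctrl.state();p=np.array(s["tool_pos"])-C0;r=Ro.from_euler('xyz',s["tcp_rot"],degrees=True).as_matrix()
    print("t",s["t"],"face xyh mm",np.round([p@xt*1e3,p@yh*1e3,p@n*1e3],1),"y-ang",np.degrees(np.arctan2(r[:,1]@yh,r[:,1]@xt)),"z.n",-r[:,2]@n,"w",s["grip_width"],"ff",s["finger_force"],"F along n",np.array(s["force"])@n,s["force"],"q",np.round(s["joint_positions"],1))
E
python3 - <<'E'
from h import *
plan(W(0,-.078,.145),Rt(-37.5),10,.2)
E
```

```text
t 0.1 tcp [ 0.2652849  -0.59278887  0.2549048 ] dist 0.36620097443528055 rot 42.4055195351021 maxrow 0.05925025775280314 q [62.1 30.8 -0.3 88.2  0.1 61.2 -4.1] F [-0.1 -0.1 -0.4]
[3.208, -1.756, 0.177, -0.026, 0.036, -0.059, 0.2]
[3.299, -1.569, 0.252, -0.026, 0.036, -0.059, 0.2]
[3.376, -1.379, 0.335, -0.026, 0.036, -0.059, 0.2]
[3.438, -1.187, 0.425, -0.026, 0.036, -0.059, 0.2]
[3.486, -0.994, 0.522, -0.026, 0.036, -0.059, 0.2]
[3.518, -0.801, 0.626, -0.026, 0.036, -0.059, 0.2]
[3.535, -0.609, 0.735, -0.026, 0.036, -0.059, 0.2]
[3.537, -0.42, 0.85, -0.026, 0.036, -0.059, 0.2]
[3.524, -0.234, 0.969, -0.026, 0.036, -0.059, 0.2]
[3.495, -0.053, 1.092, -0.026, 0.036, -0.059, 0.2]
```

Call:
{"api": "carry_out", "payload": {
  "deltas": [
    [3.2, -1.75, 0.15, -0.026, 0.036, -0.059, 0.2],
    [3.3, -1.55, 0.25, -0.026, 0.036, -0.059, 0.2],
    [3.4, -1.4, 0.35, -0.026, 0.036, -0.059, 0.2],
    [3.45, -1.2, 0.4, -0.026, 0.036, -0.059, 0.2],
    [3.5, -1.0, 0.5, -0.026, 0.036, -0.059, 0.2]
  ]
}}

```text
t: 0.72
tool_pos: [0.3768, -0.446, 0.2471]
tcp_rot: [171.0, -9.1, 41.9]
force: [1.0, 1.1, 0.5]
grip_width: 0.0531
finger_force: 0.0
```

Call:
{"api": "carry_out", "payload": {
  "deltas": [
    [3.5, -0.8, 0.6, -0.026, 0.036, -0.059, 0.2],
    [3.5, -0.6, 0.7, -0.026, 0.036, -0.059, 0.2],
    [3.5, -0.4, 0.85, -0.026, 0.036, -0.059, 0.2],
    [3.5, -0.2, 0.95, -0.026, 0.036, -0.059, 0.2],
    [3.5, 0, 1.0, -0.026, 0.036, -0.059, 0.2]
  ]
}}

```text
t: 1.35
tool_pos: [0.4871, -0.3022, 0.2397]
tcp_rot: [159.5, -14.8, 61.3]
force: [-0.0, 0.1, -0.7]
grip_width: 0.053
finger_force: 0.0
```

Run:
```python
from h import *
where()
c=cam("wrist");save(c,"pics/w1.png");np.savez("w1.npz",P=pts(c),f=c["frame"])
P=pts(c);D=P-C0;S=np.stack([D@xt,D@yh,D@n],-1)
np.save("w1S.npy",S)
ok=c["depth"]>0
k=ok&(S[...,2]>.048)&(S[...,2]<.062)&(S[...,1]<-.05)&(np.hypot(S[...,0],S[...,1]+.078)<.03)
v,u=np.nonzero(k);print("collar top",k.sum(),S[k].mean(0),np.median(S[k],0),S[k].min(0),S[k].max(0),u.mean(),v.mean())
plan(W(0,-.078,.145),Rt(-37.5),5,.2)
```

```text
t 1.35 face xyh mm [  1.5 -79.  146.8] y-ang -37.46567528479194 z.n 0.9999896213881673 w 0.053015793440091045 ff 0.0 F along n -0.6300489302417837 [-0.04650123  0.09269156 -0.71215015] q [ 57.4  19.4 -25.4 115.1 -16.3  28.7  16.3]
collar top 1753 [ 0.00045218 -0.07832203  0.05396249] [ 0.00050889 -0.07817158  0.0541119 ] [-0.01634448 -0.09555997  0.04808802] [ 0.01614838 -0.06302299  0.05689684] 252.79749001711352 199.66400456360526
t 1.4 tcp [ 0.48893226 -0.29759548  0.2394736 ] dist 0.005012514487021327 rot 0.43897237046493476 maxrow 0.0013325078870499007 q [ 57.3  19.4 -25.7 115.3 -16.4  28.6  16.4] F [ 0.5  4.  -0.5]
[-0.098, -0.015, 0.012, 0.0, -0.001, 0.001, 0.2]
[-0.098, -0.015, 0.012, 0.0, -0.001, 0.001, 0.2]
[-0.098, -0.014, 0.012, 0.0, -0.001, 0.001, 0.2]
[-0.098, -0.014, 0.012, 0.0, -0.001, 0.001, 0.2]
[-0.098, -0.014, 0.012, 0.0, -0.001, 0.001, 0.2]
```

View pics/w1.png

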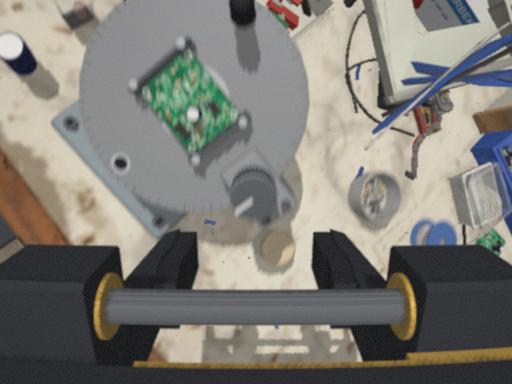

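The wrist view shows the collar at (253,195) with its bar towards (240,208), the board at (190,105), the handle at (243,10), and the pot at (277,248). The collar measures within 1 mm of the prediction.

Call:
{"api": "carry_out", "payload": {
  "deltas": [
    [-0.25, 0, 1.0, 0, 0, 0, 0.2],
    [-0.25, 0, 2.0, 0, 0, 0, 0.2],
    [0, 0, 2.0, 0, 0, 0, 0.2],
    [0, 0, 2.0, 0, 0, 0, 0.2],
    [0, 0, 0, 0, 0, 0, 0.2]
  ]
}}

```text
t: 2.02
tool_pos: [0.513, -0.3051, 0.1734]
tcp_rot: [159.7, -14.8, 61.0]
force: [0.0, -0.1, 0.7]
grip_width: 0.0526
finger_force: 0.0
```

Run:
```python
from h import *
where()
c=cam("wrist");P=pts(c);D=P-C0;S=np.stack([D@xt,D@yh,D@n],-1);ok=c["depth"]>0
k=ok&(S[...,2]>.050)&(S[...,2]<.062)&(np.hypot(S[...,0],S[...,1]+.078)<.022)
print(k.sum(),np.median(S[k],0),S[k].min(0),S[k].max(0))
k=ok&(S[...,2]>.01)&(S[...,2]<.022)&(np.hypot(S[...,0],S[...,1]+.078)<.03);print("bracket",k.sum(),np.median(S[k],0))
plan(W(0,-.078,.044),Rt(-37.5),5,.2)
```

```text
t 2.025 face xyh mm [ -3.4 -84.5  76. ] y-ang -37.66840676404234 z.n 0.9999935212073242 w 0.05261419377531398 ff 0.0 F along n 0.5849841335747404 [ 0.0257732  -0.08259606  0.65331599] q [ 53.6  27.4 -23.6 114.7 -14.2  20.9  15.1]
3386 [ 0.00039508 -0.07818414  0.05418701] [-0.0164195  -0.09501393  0.05004185] [ 0.01569686 -0.06322201  0.05736909]
bracket 1769 [ 0.00989923 -0.06504228  0.0144087 ]
t 2.075 tcp [ 0.51323058 -0.30540455  0.17446407] dist 0.03366011974486677 rot 0.29359503435659096 maxrow 0.0007425156789366079 q [ 53.6  27.3 -23.6 114.7 -14.2  21.   15.1] F [-0.6 -0.5  0.6]
[0.145, -0.042, 0.656, 0.0, 0.001, -0.001, 0.2]
[0.145, -0.041, 0.656, 0.0, 0.001, -0.001, 0.2]
[0.144, -0.041, 0.656, 0.0, 0.001, -0.001, 0.2]
[0.144, -0.04, 0.656, 0.0, 0.001, -0.001, 0.2]
[0.143, -0.04, 0.657, 0.0, 0.001, -0.001, 0.2]
```

Call:
{"api": "carry_out", "payload": {
  "deltas": [
    [0.7, -0.2, 0.0, 0, 0, 0, 0.2],
    [0, 0, 1.2, 0, 0, 0, 0.2],
    [0, 0, 1.2, 0, 0, 0, 0.2],
    [0, 0, 0.9, 0, 0, 0, 0.2],
    [0, 0, 0, 0, 0, 0, 0.2]
  ]
}}

```text
t: 2.7
tool_pos: [0.5295, -0.296, 0.1455]
tcp_rot: [159.6, -14.8, 61.2]
force: [0.5, -0.3, -0.2]
grip_width: 0.053
finger_force: 0.0
```

Run:
```python
from h import *
where()
plan(W(0.0004,-.078,.044),Rt(-37.5),1,.2)
where()
```

```text
t 2.7 face xyh mm [  0.5 -77.2  43.3] y-ang -37.572126328019806 z.n 0.9999941290326466 w 0.05299679149859058 ff 0.0 F along n -0.3426410673801557 [ 0.48192791 -0.29910973 -0.16942974] q [ 50.6  30.7 -22.6 114.6 -13.6  17.3  13.8]
t 2.7 tcp [ 0.52947937 -0.29598937  0.14551366] dist 0.0010183095470016805 rot 0.20921925872092115 maxrow 0.0026156794519343217 q [ 50.6  30.7 -22.6 114.6 -13.6  17.3  13.8] F [ 0.5 -0.3 -0.2]
[-0.07, 0.036, -0.065, 0.002, 0.003, -0.001, 0.2]
t 2.7 face xyh mm [  0.5 -77.2  43.3] y-ang -37.572126328019806 z.n 0.9999941290326466 w 0.05299679149859058 ff 0.0 F along n -0.3426410673801557 [ 0.48192791 -0.29910973 -0.16942974] q [ 50.6  30.7 -22.6 114.6 -13.6  17.3  13.8]
```

Call:
{"api": "carry_out", "payload": {
  "deltas": [
    [-0.07, 0, 0, 0, 0, 0, 0],
    [0, 0, 0, 0, 0, 0, -1],
    [0, 0, 0, 0, 0, 0, -1],
    [0, 0, 0, 0, 0, 0, -1],
    [0, 0, 0, 0, 0, 0, -1]
  ]
}}

```text
t: 3.32
tool_pos: [0.5293, -0.2974, 0.1467]
tcp_rot: [159.5, -14.8, 61.1]
force: [-1.3, -1.0, 2.5]
grip_width: 0.0314
finger_force: 30.0
```

Call:
{"api": "carry_out", "payload": {
  "deltas": [
    [0, 0, -0.35, 0, 0, 0, -1],
    [0, 0, -0.35, 0, 0, 0, -1],
    [0, 0, -0.35, 0, 0, 0, -1],
    [0, 0, -0.35, 0, 0, 0, -1],
    [0, 0, 0, 0, 0, 0, -1]
  ]
}}

```text
t: 3.95
tool_pos: [0.5235, -0.2979, 0.1591]
tcp_rot: [159.5, -14.8, 61.1]
force: [5.4, -2.5, -7.6]
grip_width: 0.0311
finger_force: 30.0
```

Run:
```python
from h import *
where()
```

```text
t 3.95 face xyh mm [  0.8 -78.5  58.3] y-ang -37.57094817225829 z.n 0.9999837123527233 w 0.031053597469815612 ff 29.99677212908864 F along n -8.998210573353097 [ 5.35860629 -2.51014547 -7.56819792] q [ 51.7  29.  -23.  114.8 -13.9  18.6  14. ]
```

Call:
{"api": "carry_out", "payload": {
  "deltas": [
    [0, 0, 0, 0, 0, -0.165, -1],
    [0, 0, 0, 0, 0, -0.165, -1],
    [0, 0, 0, 0, 0, -0.165, -1],
    [0, 0, 0, 0, 0, -0.165, -1],
    [0, 0, 0, 0, 0, -0.165, -1]
  ]
}}

```text
t: 4.58
tool_pos: [0.5233, -0.2978, 0.1588]
tcp_rot: [155.3, 4.5, 105.1]
force: [4.0, -1.5, -8.2]
grip_width: 0.0311
finger_force: 30.0
```

Run:
```python
from h import *
where()
```

```text
t 4.575 face xyh mm [  0.5 -78.4  58.1] y-ang 9.99787327007935 z.n 0.999987135089786 w 0.031139808804249772 ff 29.994828589260578 F along n -9.03830869074294 [ 4.04139073 -1.49955418 -8.17311464] q [ 59.8  31.3 -33.5 114.4   4.   18.7  45.7]
```

Call:
{"api": "carry_out", "payload": {
  "deltas": [
    [0, 0, 0, 0, 0, -0.165, -1],
    [0, 0, 0, 0, 0, -0.165, -1],
    [0, 0, 0, 0, 0, -0.165, -1],
    [0, 0, 0, 0, 0, 0, -1],
    [0, 0, 0, 0, 0, 0, -1]
  ]
}}

```text
t: 5.2
tool_pos: [0.5231, -0.2979, 0.1587]
tcp_rot: [159.9, 15.3, 131.3]
force: [4.9, -2.3, -7.9]
grip_width: 0.0313
finger_force: 30.0
```

Call:
{"api": "carry_out", "payload": {
  "deltas": [
    [0, 0, 0.2, 0, 0, 0, -1],
    [0, 0, 0.2, 0, 0, 0, -1],
    [0, 0, 0.1, 0, 0, 0, -1],
    [0, 0, 0, 0, 0, 0, -1],
    [0, 0, 0, 0, 0, 0, -1]
  ]
}}

```text
t: 5.82
tool_pos: [0.5251, -0.2977, 0.1547]
tcp_rot: [160.0, 15.3, 131.4]
force: [-4.6, -1.3, 4.9]
grip_width: 0.0316
finger_force: 30.0
```

Run:
```python
from h import *
where()
```

```text
t 5.825 face xyh mm [  0.3 -78.5  53.6] y-ang 38.05652275577019 z.n 0.9999856669176747 w 0.031564650197490426 ff 29.997022915631533 F along n 6.417921879480716 [-4.5565851  -1.26571384  4.905935  ] q [ 63.7  33.4 -39.  114.1  15.1  19.1  63.9]
```

Parked: the force reversed on reaching the notch at about 9 mm. Release and withdraw.

Call:
{"api": "carry_out", "payload": {
  "deltas": [
    [0, 0, 0, 0, 0, 0, 0.2],
    [0, 0, 0, 0, 0, 0, 0.2],
    [0, 0, 0, 0, 0, 0, 0.2],
    [0, 0, -1.0, 0, 0, 0, 0.2],
    [0, 0, -1.5, 0, 0, 0, 0.2]
  ]
}}

```text
t: 6.45
tool_pos: [0.5145, -0.2982, 0.1778]
tcp_rot: [159.9, 15.3, 131.4]
force: [-0.0, -0.3, -0.2]
grip_width: 0.0529
finger_force: 0.0
```

Call:
{"api": "carry_out", "payload": {
  "deltas": [
    [0, 0, -2, 0, 0, 0, 0.2],
    [0, 0, -2, 0, 0, 0, 0.2],
    [0, 0, -1.0, 0, 0, 0, 0.2],
    [0, 0, 0, 0, 0, 0, 0.2],
    [0, 0, 0, 0, 0, 0, 0.2]
  ]
}}

```text
t: 7.08
tool_pos: [0.4937, -0.3003, 0.2221]
tcp_rot: [159.9, 15.3, 131.4]
force: [-1.1, 0.5, 0.2]
grip_width: 0.0528
finger_force: 0.0
```

Run:
```python
from h import *
where()
c=cam("wrist");save(c,"pics/w2.png");P=pts(c);D=P-C0;S=np.stack([D@xt,D@yh,D@n],-1);ok=c["depth"]>0
k=ok&(S[...,2]>.055)&(S[...,2]<.075)&(np.hypot(S[...,0],S[...,1]+.078)<.022)
print(k.sum(),np.median(S[k],0),S[k].min(0),S[k].max(0))
k=ok&(S[...,2]>.038)&(S[...,2]<.06)&(np.hypot(S[...,0]-.0714,S[...,1]-.026)<.02);print("handle",k.sum(),np.median(S[k],0),S[k].min(0),S[k].max(0)) if k.any() else 0
ang=Rt(-70)
plan(W(.0714,.026,.11),ang,15,.2)
```

```text
t 7.075 face xyh mm [  0.2 -77.7 128. ] y-ang 38.05605960717526 z.n 0.9999897620949304 w 0.05279858241924366 ff 0.0 F along n 0.66475569550566 [-1.13540812  0.46552323  0.23009252] q [ 74.2  26.8 -48.  114.5   9.7  26.7  69.2]
2286 [-0.00179648 -0.07787133  0.06341082] [-0.01717234 -0.09518199  0.05501962] [ 0.01534897 -0.06268546  0.06659182]
handle 350 [0.06932089 0.02450788 0.03995705] [0.06238325 0.01757927 0.03802556] [0.07691702 0.03170538 0.04177598]
t 7.125 tcp [ 0.49368737 -0.30018684  0.22197069] dist 0.1269766100988256 rot 108.06002685413958 maxrow 0.12573313897429167 q [ 74.2  26.8 -48.  114.5   9.7  26.7  69.2] F [-0.7 -0.6  0.2]
[0.252, 0.8, 0.117, 0.0, 0.0, 0.126, 0.2]
[0.35, 0.762, 0.117, 0.0, 0.0, 0.126, 0.2]
[0.443, 0.712, 0.117, 0.0, 0.0, 0.126, 0.2]
[0.528, 0.651, 0.117, 0.0, 0.0, 0.126, 0.2]
[0.606, 0.58, 0.117, 0.0, 0.0, 0.126, 0.2]
[0.674, 0.499, 0.117, 0.0, 0.0, 0.126, 0.2]
[0.731, 0.411, 0.117, 0.0, 0.0, 0.126, 0.2]
[0.777, 0.316, 0.117, 0.0, 0.0, 0.126, 0.2]
[0.81, 0.216, 0.117, 0.0, 0.0, 0.126, 0.2]
[0.831, 0.113, 0.118, 0.0, 0.0, 0.126, 0.2]
[0.838, 0.008, 0.118, 0.0, 0.0, 0.126, 0.2]
[0.833, -0.098, 0.118, 0.0, 0.0, 0.126, 0.2]
[0.814, -0.201, 0.118, 0.0, 0.0, 0.126, 0.2]
[0.782, -0.302, 0.119, 0.0, 0.0, 0.126, 0.2]
[0.738, -0.397, 0.119, 0.0, 0.0, 0.126, 0.2]
```

View pics/w2.png

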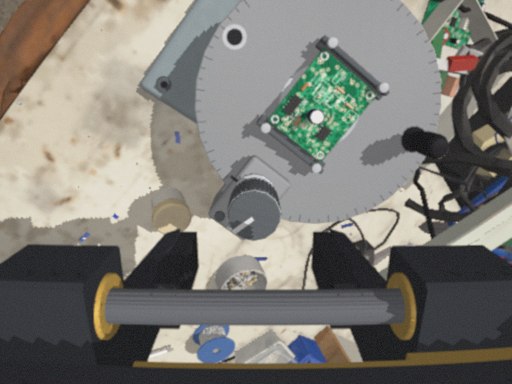

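The wrist view shows the collar raised and turned, with its bar now at (243,226). The handle is at (418,140) and the second hole at (235,37). The collar is parked and nothing else has moved. Next, the handle.

Call:
{"api": "carry_out", "payload": {
  "deltas": [
    [0.25, 0.8, 0.12, 0, 0, 0.126, 0.2],
    [0.35, 0.76, 0.12, 0, 0, 0.126, 0.2],
    [0.44, 0.71, 0.12, 0, 0, 0.126, 0.2],
    [0.53, 0.65, 0.12, 0, 0, 0.126, 0.2],
    [0.61, 0.58, 0.12, 0, 0, 0.126, 0.2]
  ]
}}

```text
t: 7.75
tool_pos: [0.5143, -0.2628, 0.2263]
tcp_rot: [155.0, 0.9, 97.6]
force: [-0.1, -0.3, -0.5]
grip_width: 0.053
finger_force: 0.0
```

Call:
{"api": "carry_out", "payload": {
  "deltas": [
    [0.67, 0.5, 0.12, 0, 0, 0.126, 0.2],
    [0.73, 0.41, 0.12, 0, 0, 0.126, 0.2],
    [0.78, 0.32, 0.12, 0, 0, 0.126, 0.2],
    [0.81, 0.22, 0.12, 0, 0, 0.126, 0.2],
    [0.83, 0.11, 0.12, 0, 0, 0.126, 0.2]
  ]
}}

```text
t: 8.38
tool_pos: [0.5346, -0.2259, 0.2308]
tcp_rot: [158.8, -13.6, 64.3]
force: [0.2, -1.2, -0.8]
grip_width: 0.0527
finger_force: 0.0
```

Call:
{"api": "carry_out", "payload": {
  "deltas": [
    [0.84, 0, 0.12, 0, 0, 0.126, 0.2],
    [0.83, -0.1, 0.12, 0, 0, 0.126, 0.2],
    [0.81, -0.2, 0.12, 0, 0, 0.126, 0.2],
    [0.78, -0.3, 0.12, 0, 0, 0.126, 0.2],
    [0.74, -0.4, 0.12, 0, 0, 0.126, 0.2]
  ]
}}

```text
t: 9.0
tool_pos: [0.5549, -0.1891, 0.2353]
tcp_rot: [170.9, -23.4, 27.5]
force: [0.5, 0.4, 0.5]
grip_width: 0.053
finger_force: 0.0
```

Call:
{"api": "carry_out", "payload": {
  "deltas": [
    [0, 0, 0, 0, 0, 0, 0.2],
    [0, 0, 0, 0, 0, 0, 0.2],
    [0, 0, 0, 0, 0, 0, 0.2],
    [0, 0, 0, 0, 0, 0, 0.2],
    [0, 0, 0, 0, 0, 0, 0.2]
  ]
}}

```text
t: 9.62
tool_pos: [0.5547, -0.1902, 0.2359]
tcp_rot: [170.8, -23.4, 27.7]
force: [-0.2, 0.0, -0.4]
grip_width: 0.0529
finger_force: 0.0
```

Run:
```python
from h import *
where()
c=cam("wrist");P=pts(c);D=P-C0;S=np.stack([D@xt,D@yh,D@n],-1);ok=c["depth"]>0
k=ok&(S[...,2]>.038)&(S[...,2]<.06)&(np.hypot(S[...,0]-.0714,S[...,1]-.026)<.02);print("handle",k.sum(),np.median(S[k],0),S[k].min(0),S[k].max(0)) if k.any() else 0
plan(W(.0714,.026,.031),Rt(-70),5,.2)
```

```text
t 9.625 face xyh mm [ 71.7  25.3 109.9] y-ang -70.2263238890632 z.n 0.9999872136843515 w 0.05291207210366804 ff 0.0 F along n -0.2916000658093916 [-0.15656875  0.01322225 -0.39368572] q [ 33.   18.  -15.2 116.5 -14.   23.7 -33.1]
handle 400 [0.0713909  0.02525633 0.03995708] [0.06345899 0.01775298 0.03803044] [0.07812521 0.03193904 0.04289563]
t 9.675 tcp [ 0.55476773 -0.19006904  0.23594345] dist 0.07892287676727 rot 0.3654511316958083 maxrow 0.0010012227128191132 q [ 33.   18.  -15.2 116.5 -14.   23.7 -33.1] F [ 0.3 -0.6 -0.3]
[-0.002, -0.022, 1.578, 0.001, 0.0, -0.001, 0.2]
[-0.002, -0.02, 1.578, 0.001, 0.0, -0.001, 0.2]
[-0.002, -0.018, 1.578, 0.001, 0.0, -0.001, 0.2]
[-0.002, -0.017, 1.578, 0.001, 0.0, -0.001, 0.2]
[-0.002, -0.015, 1.578, 0.001, 0.0, -0.001, 0.2]
```

Call:
{"api": "carry_out", "payload": {
  "deltas": [
    [0, 0, 1.6, 0, 0, 0, 0.2],
    [0, 0, 2.0, 0, 0, 0, 0.2],
    [0, 0, 2.0, 0, 0, 0, 0.2],
    [0, 0, 1.5, 0, 0, 0, 0.2],
    [0, 0, 0.5, 0, 0, 0, 0.2]
  ]
}}

```text
t: 10.3
tool_pos: [0.5868, -0.1864, 0.1656]
tcp_rot: [170.8, -23.3, 27.7]
force: [-0.3, -0.0, -0.4]
grip_width: 0.0529
finger_force: 0.0
```

Call:
{"api": "carry_out", "payload": {
  "deltas": [
    [0, 0, 0, 0, 0, 0, 0.2],
    [0, 0, 0, 0, 0, 0, 0],
    [0, 0, 0, 0, 0, 0, -1],
    [0, 0, 0, 0, 0, 0, -1],
    [0, 0, 0, 0, 0, 0, -1]
  ]
}}

```text
t: 10.92
tool_pos: [0.5869, -0.1869, 0.1673]
tcp_rot: [170.7, -23.4, 27.7]
force: [0.9, -1.6, 2.2]
grip_width: 0.0163
finger_force: 18.6
```

Run:
```python
from h import *
where()
```

```text
t 10.925 face xyh mm [72.  25.2 34. ] y-ang -70.22527638951895 z.n 0.9999870042179322 w 0.016280725638588817 ff 18.62954118343623 F along n 1.68162072123343 [ 0.85827821 -1.59513455  2.17437709] q [ 30.   26.9 -14.3 115.4 -12.9  15.8 -34. ]
```

Call:
{"api": "carry_out", "payload": {
  "deltas": [
    [0, -0.2, 0, 0, 0, -0.026, -1],
    [-0.09, -1.19, 0, 0, 0, -0.157, -1],
    [-0.09, -1.19, 0, 0, 0, -0.157, -1],
    [-0.09, -1.19, 0, 0, 0, -0.157, -1],
    [-0.09, -1.19, 0, 0, 0, -0.157, -1]
  ]
}}

```text
t: 11.55
tool_pos: [0.5554, -0.1519, 0.1545]
tcp_rot: [158.3, -12.9, 66.1]
force: [0.1, -3.6, -3.2]
grip_width: 0.0158
finger_force: 30.0
```

Run:
```python
from h import *
where()
```

```text
t 11.55 face xyh mm [41.6 63.3 34.1] y-ang -32.42904321081341 z.n 0.9999853082314888 w 0.01576087975703657 ff 29.99840158497534 F along n -2.7494659752735173 [ 0.1218699  -3.60541866 -3.15584775] q [ 34.1  25.9 -22.4 121.3   4.3  11.  -14.7]
```

Call:
{"api": "carry_out", "payload": {
  "deltas": [
    [0, 0, 0, 0, 0, 0, -0.2],
    [0, 0, 0, 0, 0, 0, -0.2],
    [0, 0, -1.0, 0, 0, 0, -0.2],
    [0, 0, -2.0, 0, 0, 0, -0.2],
    [0, 0, -2.0, 0, 0, 0, -0.2]
  ]
}}

```text
t: 12.18
tool_pos: [0.5346, -0.1537, 0.2008]
tcp_rot: [158.4, -13.1, 65.7]
force: [0.6, 0.5, 0.4]
grip_width: 0.0349
finger_force: 0.0
```

Call:
{"api": "carry_out", "payload": {
  "deltas": [
    [0, 0, -2, 0, 0, 0, -0.2],
    [0, 0, -1, 0, 0, 0, -0.2],
    [0, 0, 0, 0, 0, 0, -0.2],
    [0, 0, 0, 0, 0, 0, -0.2],
    [0, 0, 0, 0, 0, 0, -0.2]
  ]
}}

```text
t: 12.8
tool_pos: [0.5219, -0.1547, 0.2263]
tcp_rot: [158.5, -13.0, 65.8]
force: [0.2, 0.5, -0.7]
grip_width: 0.0351
finger_force: 0.0
```

```bash
cat >> h.py <<'E'
def Rd(deg): # tool straight down, closing line at stand angle deg
    a=np.radians(deg);xs=np.cross(yh,[0,0,1.]);y=np.cos(a)*xs+np.sin(a)*yh;z=np.array([0,0,-1.])
    return np.c_[np.cross(y,z),y,z]
E
python3 - <<'E'
from h import *
where()
c=cam("wrist");P=pts(c);D=P-C0;S=np.stack([D@xt,D@yh,D@n],-1);ok=c["depth"]>0
k=ok&(S[...,2]>.036)&(S[...,2]<.06)&(np.hypot(S[...,0]-.0414,S[...,1]-.0635)<.02);print("handle",k.sum(),np.median(S[k],0),S[k].min(0),S[k].max(0)) if k.any() else 0
T=np.load("top.npz")["P"];Sc=np.load("scene.npz")["P"]
for Q in(T,Sc):
    k=(Q[...,0]>.38)&(Q[...,0]<.66)&(Q[...,1]>-.10)&(Q[...,1]<.02);print("max z near",Q[k][:,2].max(), np.percentile(Q[k][:,2],99))
hp=W(.0416,.0633,.034)
plan(hp+[0,0,.07],Rd(-90),10,-.2)
print("w handle",hp)
E
```

```text
t 12.8 face xyh mm [ 41.5  64.1 113.3] y-ang -32.75729134519595 z.n 0.9999929835013092 w 0.03511516854762143 ff 0.0 F along n -0.7194530201850761 [ 0.20624978  0.48068341 -0.67437858] q [ 44.3  16.7 -31.1 122.1  -1.2  20.   -9.6]
handle 478 [0.03930596 0.06504137 0.03975133] [0.03061788 0.0561429  0.03601666] [0.04664952 0.07225947 0.04264759]
max z near 0.41985074844007864 0.0790504929981968
max z near 0.4253136777844771 0.09110233470297414
t 12.85 tcp [ 0.52189507 -0.15466874  0.22627834] dist 0.03374794013405278 rot 61.99561942100153 maxrow 0.09818808440530918 q [ 44.3  16.7 -31.1 122.1  -1.2  20.   -9.6] F [ 0.1 -0.9 -0.3]
[0.155, 0.254, 0.159, 0.022, -0.04, 0.098, -0.2]
[0.185, 0.241, 0.147, 0.022, -0.04, 0.098, -0.2]
[0.214, 0.224, 0.134, 0.022, -0.04, 0.098, -0.2]
[0.24, 0.205, 0.12, 0.022, -0.04, 0.098, -0.2]
[0.263, 0.183, 0.106, 0.022, -0.04, 0.098, -0.2]
[0.284, 0.158, 0.091, 0.022, -0.04, 0.098, -0.2]
[0.301, 0.131, 0.077, 0.022, -0.04, 0.098, -0.2]
[0.316, 0.102, 0.062, 0.022, -0.04, 0.098, -0.2]
[0.326, 0.072, 0.047, 0.022, -0.04, 0.098, -0.2]
[0.333, 0.04, 0.033, 0.022, -0.04, 0.098, -0.2]
w handle [ 0.55547475 -0.15187891  0.15439538]
```

Run:
```python
from h import *
for f in("top","scene"):
    Q=np.load(f+".npz")["P"].reshape(-1,3)
    k=(Q[:,2]>.12)&(Q[:,2]<.7)&(Q[:,0]>.35)&(Q[:,0]<.7)&(Q[:,1]>-.25)&(Q[:,1]<.06)&(np.linalg.norm(Q-C0,axis=1)>.13)
    A=Q[k];i=np.argsort(A[:,1]);print(f,k.sum());print(np.round(A[i][::max(1,len(A)//12)],3))
```

```text
top 3467
[[ 0.673 -0.25   0.174]
 [ 0.693 -0.148  0.398]
 [ 0.673 -0.131  0.42 ]
 [ 0.698 -0.118  0.438]
 [ 0.663 -0.104  0.423]
 [ 0.67  -0.09   0.43 ]
 [ 0.667 -0.075  0.422]
 [ 0.668 -0.059  0.419]
 [ 0.699 -0.042  0.438]
 [ 0.681 -0.023  0.431]
 [ 0.682 -0.001  0.399]
 [ 0.694  0.025  0.433]
 [ 0.693  0.059  0.408]]
scene 4764
[[ 0.692 -0.25   0.182]
 [ 0.697 -0.141  0.434]
 [ 0.668 -0.11   0.429]
 [ 0.659 -0.091  0.408]
 [ 0.663 -0.075  0.4  ]
 [ 0.668 -0.059  0.399]
 [ 0.671 -0.042  0.402]
 [ 0.693 -0.026  0.437]
 [ 0.679 -0.009  0.426]
 [ 0.698  0.007  0.438]
 [ 0.693  0.024  0.434]
 [ 0.69   0.041  0.4  ]]
```

Call:
{"api": "carry_out", "payload": {
  "deltas": [
    [0.16, 0.25, 0.16, 0.022, -0.04, 0.098, -0.2],
    [0.19, 0.24, 0.15, 0.022, -0.04, 0.098, -0.2],
    [0.21, 0.22, 0.13, 0.022, -0.04, 0.098, -0.2],
    [0.24, 0.2, 0.12, 0.022, -0.04, 0.098, -0.2],
    [0.26, 0.18, 0.11, 0.022, -0.04, 0.098, -0.2]
  ]
}}

```text
t: 13.48
tool_pos: [0.5388, -0.153, 0.2255]
tcp_rot: [171.1, -9.2, 34.9]
force: [0.6, 0.5, -0.3]
grip_width: 0.0356
finger_force: 0.0
```

Call:
{"api": "carry_out", "payload": {
  "deltas": [
    [0.28, 0.16, 0.09, 0.022, -0.04, 0.098, -0.2],
    [0.3, 0.13, 0.08, 0.022, -0.04, 0.098, -0.2],
    [0.32, 0.1, 0.06, 0.022, -0.04, 0.098, -0.2],
    [0.33, 0.07, 0.05, 0.022, -0.04, 0.098, -0.2],
    [0.33, 0.04, 0.03, 0.022, -0.04, 0.098, -0.2]
  ]
}}

```text
t: 14.1
tool_pos: [0.5556, -0.1515, 0.2243]
tcp_rot: [179.9, 0.2, 6.0]
force: [-0.8, 0.7, -0.1]
grip_width: 0.0353
finger_force: 0.0
```

Call:
{"api": "carry_out", "payload": {
  "deltas": [
    [0, 0, 0, 0, 0, 0, -0.2],
    [0, 0, 0, 0, 0, 0, -0.2],
    [0, 0, 0, 0, 0, 0, -0.2],
    [0, 0, 0, 0, 0, 0, -0.2],
    [0, 0, 0, 0, 0, 0, -0.2]
  ]
}}

```text
t: 14.72
tool_pos: [0.5554, -0.152, 0.2251]
tcp_rot: [179.8, 0.0, 6.2]
force: [0.3, 0.2, -0.1]
grip_width: 0.0359
finger_force: 0.0
```

Run:
```python
from h import *
where()
plan(W(.0416,.0633,.034),Rd(-90),5,-.2)
```

```text
t 14.725 face xyh mm [71.3 63.2 98.1] y-ang -89.86164265956074 z.n 0.9059516441219869 w 0.035928145767198695 ff 0.0 F along n -0.2198258841380388 [ 0.34585732  0.24049696 -0.07027122] q [ 15.2  25.7  -5.8 101.1   3.4  53.4 -76. ]
t 14.725 tcp [ 0.55536351 -0.15202693  0.22505265] dist 0.07065750330041422 rot 0.2104713004064277 maxrow 0.0006827998579999189 q [ 15.2  25.7  -5.8 101.1   3.4  53.4 -76. ] F [ 0.3  0.2 -0.1]
[0.004, -0.008, 1.413, 0.001, 0.0, 0.0, -0.2]
[0.003, -0.007, 1.413, 0.001, 0.0, 0.0, -0.2]
[0.003, -0.006, 1.413, 0.001, 0.0, 0.0, -0.2]
[0.003, -0.005, 1.413, 0.001, 0.0, 0.0, -0.2]
[0.003, -0.004, 1.413, 0.001, 0.0, 0.0, -0.2]
```

Call:
{"api": "carry_out", "payload": {
  "deltas": [
    [0, 0, 1.5, 0, 0, 0, -0.2],
    [0, 0, 2.0, 0, 0, 0, -0.2],
    [0, 0, 2.0, 0, 0, 0, -0.2],
    [0, 0, 1.1, 0, 0, 0, -0.2],
    [0, 0, 0.4, 0, 0, 0, -0.2]
  ]
}}

```text
t: 15.35
tool_pos: [0.555, -0.1521, 0.1539]
tcp_rot: [179.8, 0.1, 6.2]
force: [-0.1, -0.8, 0.2]
grip_width: 0.0351
finger_force: 0.0
```

Call:
{"api": "carry_out", "payload": {
  "deltas": [
    [0, 0, 0, 0, 0, 0, -0.2],
    [0, 0, 0, 0, 0, 0, -1],
    [0, 0, 0, 0, 0, 0, -1],
    [0, 0, 0, 0, 0, 0, -1],
    [0, 0, 0, 0, 0, 0, -1]
  ]
}}

```text
t: 15.98
tool_pos: [0.5559, -0.1514, 0.1555]
tcp_rot: [179.9, 0.0, 6.2]
force: [-0.3, 5.3, 5.5]
grip_width: 0.0162
finger_force: 30.0
```

Run:
```python
from h import *
where()
s=ctrl.state();p=np.array(s["tool_pos"])-C0;x,y,h=p@xt,p@yh,p@n
r=np.hypot(x,y);a0=np.degrees(np.arctan2(y,x));print(r,a0)
A=np.radians(np.linspace(a0,109.4,9));Q=np.array([W(.076*np.cos(a),.076*np.sin(a),h) for a in A])
R=Ro.from_euler('xyz',s["tcp_rot"],degrees=True).as_matrix()
print(np.round(np.diff(Q,axis=0)@R*100,2).tolist())
```

```text
t 15.975 face xyh mm [42.5 63.7 34.8] y-ang -89.85945164657996 z.n 0.9062759481155008 w 0.016214925821958652 ff 29.997742909326917 F along n 4.86006697737678 [-0.30112451  5.28969987  5.48498286] q [ 14.9  31.   -5.6 103.9   4.2  45.3 -76.7]
0.076599409640853 56.30527843451778
[[-0.69, -0.45, 0.32], [-0.73, -0.36, 0.34], [-0.76, -0.26, 0.35], [-0.78, -0.16, 0.37], [-0.8, -0.06, 0.37], [-0.8, 0.04, 0.37], [-0.79, 0.14, 0.37], [-0.77, 0.24, 0.36]]
```

Call:
{"api": "carry_out", "payload": {
  "deltas": [
    [-0.69, -0.45, 0.32, 0, 0, 0, -1],
    [-0.73, -0.36, 0.34, 0, 0, 0, -1],
    [-0.76, -0.26, 0.35, 0, 0, 0, -1],
    [-0.78, -0.16, 0.37, 0, 0, 0, -1],
    [0, 0, 0, 0, 0, 0, -1]
  ]
}}

```text
t: 16.6
tool_pos: [0.5256, -0.1441, 0.142]
tcp_rot: [179.7, -0.1, 6.2]
force: [0.6, 0.7, 5.7]
grip_width: 0.0157
finger_force: 30.0
```

Call:
{"api": "carry_out", "payload": {
  "deltas": [
    [-0.8, -0.06, 0.37, 0, 0, 0, -1],
    [-0.8, 0.04, 0.37, 0, 0, 0, -1],
    [-0.79, 0.14, 0.37, 0, 0, 0, -1],
    [-0.77, 0.24, 0.36, 0, 0, 0, -1],
    [0, 0, 0, 0, 0, 0, -1]
  ]
}}

```text
t: 17.23
tool_pos: [0.4937, -0.1503, 0.1268]
tcp_rot: [179.8, 0.0, 6.2]
force: [-0.9, 2.3, 5.3]
grip_width: 0.0162
finger_force: 30.0
```

Call:
{"api": "carry_out", "payload": {
  "deltas": [
    [0, 0, 0, 0, 0, 0, -1],
    [0, 0, 0, 0, 0, 0, -1],
    [0, 0, 0, 0, 0, 0, -1],
    [0, 0, 0, 0, 0, 0, -1],
    [0, 0, 0, 0, 0, 0, -1]
  ]
}}

```text
t: 17.85
tool_pos: [0.4937, -0.1503, 0.1268]
tcp_rot: [179.8, 0.1, 6.2]
force: [-0.5, 2.5, 6.3]
grip_width: 0.0159
finger_force: 30.0
```

Run:
```python
from h import *
where()
s=ctrl.state();p=np.array(s["tool_pos"])-C0;x,y,h=p@xt,p@yh,p@n
print(np.hypot(x,y),np.degrees(np.arctan2(y,x)))
plan(W(.076*np.cos(np.radians(109.4)),.076*np.sin(np.radians(109.4)),h),Rd(-90),1,-1)
```

```text
t 17.85 face xyh mm [-25.6  71.5  34.9] y-ang -89.81724626837517 z.n 0.9058571016254389 w 0.015860954852438217 ff 30.042752259469125 F along n 5.803684228164151 [-0.5215796   2.51946856  6.28666165] q [ 16.2  28.8  -5.6 113.5   4.7  37.9 -76.2]
0.07590293563752178 109.69447827503265
t 17.85 tcp [ 0.49370368 -0.15027101  0.12678686] dist 0.00040224752088766086 rot 0.24113754968234863 maxrow 0.0036466496772844716 q [ 16.2  28.8  -5.6 113.5   4.7  37.9 -76.2] F [-0.5  2.5  6.3]
[0.03, -0.022, -0.014, 0.004, 0.001, 0.002, -1.0]
```

Call:
{"api": "carry_out", "payload": {
  "deltas": [
    [0.08, -0.03, -0.04, 0, 0, 0, -1],
    [0, 0, 0, 0, 0, 0, -1],
    [0, 0, 0, 0, 0, 0, -0.2],
    [0, 0, 0, 0, 0, 0, -0.2],
    [0, 0, 0, 0, 0, 0, -0.2]
  ]
}}

```text
t: 18.48
tool_pos: [0.4942, -0.1501, 0.1267]
tcp_rot: [179.8, 0.1, 6.1]
force: [-0.8, -0.5, -0.0]
grip_width: 0.0355
finger_force: 0.0
```

Call:
{"api": "carry_out", "payload": {
  "deltas": [
    [0, 0, -1, 0, 0, 0, -0.2],
    [0, 0, -2, 0, 0, 0, -0.2],
    [0, 0, -3, 0, 0, 0, -0.2],
    [0, 0, -4, 0, 0, 0, -0.2],
    [0, 0, -3, 0, 0, 0, 0.2]
  ]
}}

```text
t: 19.1
tool_pos: [0.4948, -0.1495, 0.2592]
tcp_rot: [179.8, -0.0, 6.1]
force: [0.7, -0.6, 0.7]
grip_width: 0.0433
finger_force: 0.0
```

Run:
```python
from h import *
where()
plan(W(-.01,-.078,.16),Rt(-37.5),10,.2)
```

```text
t 19.1 face xyh mm [ 31.4  72.1 154.4] y-ang -89.86034427166177 z.n 0.9065843831348945 w 0.0433447923065276 ff 0.0 F along n 0.3914424466545165 [ 0.68719295 -0.55316384  0.72312768] q [ 17.   17.7  -6.4 107.8   2.6  54.6 -74.5]
t 19.1 tcp [ 0.49479956 -0.14951411  0.25920835] dist 0.1558168940760585 rot 57.66136752636162 maxrow 0.08996502247932356 q [ 17.   17.7  -6.4 107.8   2.6  54.6 -74.5] F [ 0.7 -0.6  0.7]
[-0.401, 1.5, 0.13, -0.02, 0.041, -0.09, 0.2]
[-0.539, 1.455, 0.14, -0.02, 0.041, -0.09, 0.2]
[-0.673, 1.398, 0.143, -0.02, 0.041, -0.09, 0.2]
[-0.802, 1.329, 0.14, -0.02, 0.041, -0.09, 0.2]
[-0.923, 1.248, 0.13, -0.02, 0.041, -0.09, 0.2]
[-1.037, 1.158, 0.114, -0.02, 0.041, -0.09, 0.2]
[-1.141, 1.058, 0.091, -0.02, 0.041, -0.09, 0.2]
[-1.234, 0.949, 0.063, -0.02, 0.041, -0.09, 0.2]
[-1.316, 0.833, 0.028, -0.02, 0.041, -0.09, 0.2]
[-1.386, 0.712, -0.011, -0.02, 0.041, -0.09, 0.2]
```

Run:
```python
from h import *
plan(W(0,-.078,.128),Rt(38),15,.2)
```

```text
t 19.1 tcp [ 0.49479956 -0.14951411  0.25920835] dist 0.1556103468619695 rot 129.22132451622846 maxrow 0.1459901132347405 q [ 17.   17.7  -6.4 107.8   2.6  54.6 -74.5] F [ 0.7 -0.6  0.7]
[-0.117, 1.0, 0.252, -0.032, 0.016, -0.146, 0.2]
[-0.264, 0.963, 0.28, -0.032, 0.016, -0.146, 0.2]
[-0.406, 0.905, 0.305, -0.032, 0.016, -0.146, 0.2]
[-0.537, 0.826, 0.326, -0.032, 0.016, -0.146, 0.2]
[-0.656, 0.727, 0.341, -0.032, 0.016, -0.146, 0.2]
[-0.76, 0.613, 0.351, -0.032, 0.016, -0.146, 0.2]
[-0.846, 0.484, 0.356, -0.032, 0.016, -0.146, 0.2]
[-0.912, 0.344, 0.355, -0.032, 0.016, -0.146, 0.2]
[-0.957, 0.196, 0.349, -0.032, 0.016, -0.146, 0.2]
[-0.98, 0.043, 0.337, -0.032, 0.016, -0.146, 0.2]
[-0.98, -0.111, 0.32, -0.032, 0.016, -0.146, 0.2]
[-0.958, -0.263, 0.299, -0.032, 0.016, -0.146, 0.2]
[-0.914, -0.409, 0.273, -0.032, 0.016, -0.146, 0.2]
[-0.848, -0.546, 0.243, -0.032, 0.016, -0.146, 0.2]
[-0.763, -0.671, 0.211, -0.032, 0.016, -0.146, 0.2]
```

Call:
{"api": "carry_out", "payload": {
  "deltas": [
    [-0.12, 1.0, 0.25, -0.032, 0.016, -0.146, 0.2],
    [-0.26, 0.96, 0.28, -0.032, 0.016, -0.146, 0.2],
    [-0.41, 0.9, 0.3, -0.032, 0.016, -0.146, 0.2],
    [-0.54, 0.83, 0.33, -0.032, 0.016, -0.146, 0.2],
    [-0.66, 0.73, 0.34, -0.032, 0.016, -0.146, 0.2]
  ]
}}

```text
t: 19.73
tool_pos: [0.494, -0.2001, 0.2451]
tcp_rot: [169.8, -0.8, 48.5]
force: [0.4, -0.3, -0.0]
grip_width: 0.0527
finger_force: 0.0
```

Call:
{"api": "carry_out", "payload": {
  "deltas": [
    [-0.76, 0.61, 0.35, -0.032, 0.016, -0.146, 0.2],
    [-0.85, 0.48, 0.36, -0.032, 0.016, -0.146, 0.2],
    [-0.91, 0.34, 0.36, -0.032, 0.016, -0.146, 0.2],
    [-0.96, 0.2, 0.35, -0.032, 0.016, -0.146, 0.2],
    [-0.98, 0.04, 0.34, -0.032, 0.016, -0.146, 0.2]
  ]
}}

```text
t: 20.35
tool_pos: [0.4934, -0.2504, 0.2325]
tcp_rot: [161.9, 5.3, 90.1]
force: [-0.1, -0.0, 0.1]
grip_width: 0.0528
finger_force: 0.0
```

Call:
{"api": "carry_out", "payload": {
  "deltas": [
    [-0.98, -0.11, 0.32, -0.032, 0.016, -0.146, 0.2],
    [-0.96, -0.26, 0.3, -0.032, 0.016, -0.146, 0.2],
    [-0.91, -0.41, 0.27, -0.032, 0.016, -0.146, 0.2],
    [-0.85, -0.55, 0.24, -0.032, 0.016, -0.146, 0.2],
    [-0.76, -0.67, 0.21, -0.032, 0.016, -0.146, 0.2]
  ]
}}

```text
t: 20.98
tool_pos: [0.4926, -0.3011, 0.22]
tcp_rot: [160.0, 15.0, 131.7]
force: [-0.0, 0.1, -1.4]
grip_width: 0.053
finger_force: 0.0
```

Call:
{"api": "carry_out", "payload": {
  "deltas": [
    [0, 0, 0, 0, 0, 0, 0.2],
    [0, 0, 0, 0, 0, 0, 0.2],
    [0, 0, 0, 0, 0, 0, 0.2],
    [0, 0, 0, 0, 0, 0, 0.2],
    [0, 0, 0, 0, 0, 0, 0.2]
  ]
}}

```text
t: 21.6
tool_pos: [0.4931, -0.3001, 0.2196]
tcp_rot: [160.0, 14.9, 131.5]
force: [-1.6, 0.9, -0.3]
grip_width: 0.0531
finger_force: 0.0
```

Run:
```python
from h import *
where()
c=cam("wrist");save(c,"pics/w3.png");P=pts(c);D=P-C0;S=np.stack([D@xt,D@yh,D@n],-1);ok=c["depth"]>0;np.savez("w3.npz",S=S,f=c["frame"])
k=ok&(S[...,2]>.055)&(S[...,2]<.075)&(np.hypot(S[...,0],S[...,1]+.078)<.022)
print(k.sum(),np.median(S[k],0),S[k].min(0),S[k].max(0))
k=ok&(S[...,2]>.036)&(S[...,2]<.06)&(np.hypot(S[...,0]+.0252,S[...,1]-.0717)<.02);print("handle",k.sum(),np.median(S[k],0),S[k].min(0),S[k].max(0)) if k.any() else 0
plan(W(.0003,-.0782,.053),Rt(38),5,.2)
```

```text
t 21.6 face xyh mm [ -1.4 -77.4 126. ] y-ang 37.98946868101233 z.n 0.9999903299769105 w 0.05310219510397123 ff 0.0 F along n 0.3487458111535842 [-1.63299327  0.94765606 -0.3254093 ] q [ 71.   25.8 -43.8 114.5   4.6  26.6  73.6]
2324 [-0.00179193 -0.07783418  0.06338981] [-0.01704815 -0.09492068  0.05500439] [ 0.01553826 -0.06271939  0.0662622 ]
handle 86 [-0.01869566  0.06566773  0.03802056] [-0.02385996  0.06333954  0.0360958 ] [-0.01430375  0.07091455  0.04022045]
t 21.65 tcp [ 0.49300669 -0.30019487  0.21951554] dist 0.07295449530071291 rot 0.24948906556862308 maxrow 0.0006867758625251849 q [ 71.   25.8 -43.8 114.5   4.6  26.6  73.6] F [-0.3 -0.5 -0. ]
[-0.037, 0.023, 1.458, -0.001, -0.001, -0.0, 0.2]
[-0.036, 0.023, 1.458, -0.001, -0.001, -0.0, 0.2]
[-0.035, 0.022, 1.459, -0.001, -0.001, -0.0, 0.2]
[-0.034, 0.021, 1.459, -0.001, -0.001, -0.0, 0.2]
[-0.033, 0.02, 1.459, -0.001, -0.001, -0.0, 0.2]
```

View pics/w3.png

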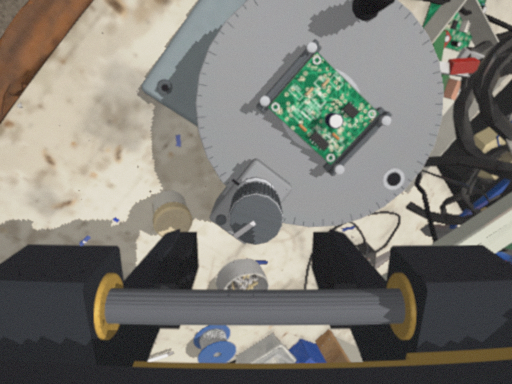

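The wrist view shows the first index hole at (394,180), the board turned a quarter, the handle at (372,8) and the collar still parked. Now check the table angle from the hole and the posts.

Run:
```python
from h import *
# casts rays of w2/w3 onto face plane using saved S (h-known) : use local plane fit of S around the pixel
def look(img,S,uv,r=12,bright=True):
    g=cv2.cvtColor(img,cv2.COLOR_BGR2GRAY);u,v=uv
    sub=g[v-r:v+r+1,u-r:u+r+1]
    m=(sub>sub.max()-45) if bright else (sub<70)
    vv,uu=np.nonzero(m);return S[vv+v-r,uu+u-r].mean(0)*1e3,m.sum()
I=cv2.imread("pics/w3.png");S3=np.load("w3.npz")["S"]
h3,_=look(I,S3,(394,180));print("hole1 now",h3,np.hypot(*h3[:2]),np.degrees(np.arctan2(h3[1],h3[0])))
I1=cv2.imread("pics/w1.png");S1=np.load("w1S.npy")
h1,_=look(I1,S1,(121,163));print("hole2 at start",h1,np.hypot(*h1[:2]),np.degrees(np.arctan2(h1[1],h1[0])))
A=[look(I1,S1,p,9)[0][:2] for p in((181,43),(134,85),(242,121),(196,159))]
B=[look(I,S3,p,9)[0][:2] for p in((264,101),(339,170),(312,47),(387,120))]
A,B=np.array(A),np.array(B);print(A.round(1).tolist(),B.round(1).tolist())
best=None
from itertools import permutations
for q in permutations(range(4)):
    a=A-A.mean(0);b=B[list(q)]-B.mean(0)
    th=np.arctan2((a[:,0]*b[:,1]-a[:,1]*b[:,0]).sum(),(a*b).sum())
    R=np.array([[np.cos(th),-np.sin(th)],[np.sin(th),np.cos(th)]])
    e=np.abs(b-a@R.T).max()
    if e<6: print(np.degrees(th),e)
print(A.mean(0),B.mean(0))
```

```text
hole1 now [81.1437306  -5.45059217 -6.66633931] 81.32658833394068 -3.8429030852542225
hole2 at start [-76.08730193  -1.04301497   0.23753822] 76.09445049246057 -179.2146309363145
[[22.9, 41.0], [-26.3, 40.6], [23.4, -32.6], [-25.1, -35.7]] [[-36.6, -21.8], [36.1, -26.4], [-34.2, 23.5], [36.6, 20.1]]
-93.78099715075089 2.6872344691334504
86.20424046978458 1.9592314523443122
[-1.26707692  3.31558295] [ 0.4818376  -1.13688129]
```

Run:
```python
from h import *
c=cam("wrist");K=np.array(c["intrinsics"]);k1=c["k1"];H=np.array(c["hand_eye"])
def cast(uv,pos,rot,h):
    x=cv2.undistortPoints(np.array([[uv]],float),K,np.array([k1,0,0,0.])).ravel()
    R=Ro.from_euler('xyz',rot,degrees=True).as_matrix()
    d=R@H[:3,:3]@np.r_[x,1];o=R@H[:3,3]+pos-C0
    q=o+d*(h-o@n)/(d@n);return np.array([q@xt,q@yh])*1e3
def blob(f,uv,r,bright,off=45):
    g=cv2.cvtColor(cv2.imread(f),cv2.COLOR_BGR2GRAY);u,v=uv
    s=g[v-r:v+r+1,u-r:u+r+1].astype(int);m=(s>s.max()-off) if bright else s<s.min()+off
    nn,l,st,ce=cv2.connectedComponentsWithStats(m.astype(np.uint8))
    i=np.argmin([np.hypot(*(ce[j]-r)) if st[j,4]>8 else 99 for j in range(1,nn)])+1
    return ce[i]+[u-r,v-r],st[i,4]
p2=(np.array([.49369,-.30019,.22197]),[159.9,15.3,131.4]);p3=(np.array([.49305,-.30017,.21955]),[160.0,14.93,131.5])
out={}
for nm,f,uv,p in(("hole2 w2","pics/w2.png",(235,37),p2),("hole1 w3","pics/w3.png",(394,180),p3)):
    for b in(True,False):
        ce,a=blob(f,uv,9 if not b else 14,b);q=cast(ce,*p,0);print(nm,b,ce,a,q,np.hypot(*q),np.degrees(np.arctan2(q[1],q[0])))
for nm,f,U,p in(("w2","pics/w2.png",((333,42),(384,88),(317,168),(265,127)),p2),("w3","pics/w3.png",((264,101),(312,47),(387,120),(339,170)),p3)):
    Q=np.array([cast(blob(f,u,8,True,40)[0],*p,.02) for u in U]);out[nm]=Q;print(nm,Q.round(1).tolist(),Q.mean(0))
for sh in range(4):
    A=out["w2"];B=np.roll(out["w3"],sh,axis=0);a=A-A.mean(0);b=B-B.mean(0)
    th=np.arctan2((a[:,0]*b[:,1]-a[:,1]*b[:,0]).sum(),(a*b).sum());R=np.array([[np.cos(th),-np.sin(th)],[np.sin(th),np.cos(th)]])
    print(sh,np.degrees(th),np.abs(b-a@R.T).max())
```

```text
hole2 w2 True [234.37658228  36.27531646] 316 [-78.68132945  -1.29134288] 78.69192570218485 -179.05972795465013
hole2 w2 False [234.14814815  36.51234568] 162 [-78.71133429  -1.51372978] 78.72588852342871 -178.8982573013624
hole1 w3 True [393.69035533 178.83248731] 197 [77.0907074  -5.95193844] 77.32013152275043 -4.414874094987248
hole1 w3 False [393.42735043 178.7008547 ] 117 [76.85467966 -6.00542147] 77.0889542819065 -4.46801091191768
w2 [[-24.1, 34.1], [21.3, 34.2], [21.6, -36.2], [-23.8, -36.4]] [-1.25411202 -1.06594909]
w3 [[-37.8, -22.0], [-35.1, 23.3], [35.3, 19.2], [32.7, -26.1]] [-1.22839682 -1.40884786]
0 86.44642256758954 0.08231663310422732
1 176.4628102570465 13.289435860452986
2 -93.5535991598355 0.09379299149539122
3 -3.5372210889171476 13.260771380958577
```

Post fit (0.08 mm residual) puts the table at 86.5°, 3.5° short, so I'll regrip the handle and correct it.

Run:
```python
from h import *
plan(W(-.0243,.0714,.035)+[0,0,.09],Rd(-90),15,-.2)
```

```text
t 21.7 tcp [ 0.49296343 -0.30032886  0.21951189] dist 0.15013793599696015 rot 129.2810317752186 maxrow 0.1461296967214846 q [ 71.   25.8 -43.8 114.5   4.6  26.6  73.6] F [ 0.4 -1.   0.8]
[0.721, 0.692, 0.063, 0.032, -0.016, 0.146, -0.2]
[0.815, 0.581, 0.031, 0.032, -0.016, 0.146, -0.2]
[0.891, 0.457, 0.001, 0.032, -0.016, 0.146, -0.2]
[0.947, 0.322, -0.026, 0.032, -0.016, 0.146, -0.2]
[0.984, 0.179, -0.05, 0.032, -0.016, 0.146, -0.2]
[0.998, 0.032, -0.069, 0.032, -0.016, 0.146, -0.2]
[0.991, -0.116, -0.083, 0.032, -0.016, 0.146, -0.2]
[0.962, -0.262, -0.092, 0.032, -0.016, 0.146, -0.2]
[0.912, -0.402, -0.096, 0.032, -0.016, 0.146, -0.2]
[0.842, -0.533, -0.095, 0.032, -0.016, 0.146, -0.2]
[0.753, -0.653, -0.089, 0.032, -0.016, 0.146, -0.2]
[0.649, -0.758, -0.077, 0.032, -0.016, 0.146, -0.2]
[0.53, -0.847, -0.061, 0.032, -0.016, 0.146, -0.2]
[0.4, -0.917, -0.04, 0.032, -0.016, 0.146, -0.2]
[0.262, -0.966, -0.015, 0.032, -0.016, 0.146, -0.2]
```

Call:
{"api": "carry_out", "payload": {
  "deltas": [
    [0.72, 0.69, 0.06, 0.032, -0.016, 0.146, -0.2],
    [0.82, 0.58, 0.03, 0.032, -0.016, 0.146, -0.2],
    [0.89, 0.46, 0, 0.032, -0.016, 0.146, -0.2],
    [0.95, 0.32, -0.03, 0.032, -0.016, 0.146, -0.2],
    [0.98, 0.18, -0.05, 0.032, -0.016, 0.146, -0.2]
  ]
}}

```text
t: 22.32
tool_pos: [0.4935, -0.2499, 0.2189]
tcp_rot: [162.0, 5.1, 89.6]
force: [0.0, 0.5, -0.2]
grip_width: 0.0351
finger_force: 0.0
```

Call:
{"api": "carry_out", "payload": {
  "deltas": [
    [1.0, 0.03, -0.07, 0.032, -0.016, 0.146, -0.2],
    [0.99, -0.12, -0.08, 0.032, -0.016, 0.146, -0.2],
    [0.96, -0.26, -0.09, 0.032, -0.016, 0.146, -0.2],
    [0.91, -0.4, -0.1, 0.032, -0.016, 0.146, -0.2],
    [0.84, -0.53, -0.1, 0.032, -0.016, 0.146, -0.2]
  ]
}}

```text
t: 22.95
tool_pos: [0.4941, -0.1997, 0.2181]
tcp_rot: [170.0, -0.8, 47.9]
force: [-0.1, 1.1, 0.6]
grip_width: 0.0349
finger_force: 0.0
```

Call:
{"api": "carry_out", "payload": {
  "deltas": [
    [0.75, -0.65, -0.09, 0.032, -0.016, 0.146, -0.2],
    [0.65, -0.76, -0.08, 0.032, -0.016, 0.146, -0.2],
    [0.53, -0.85, -0.06, 0.032, -0.016, 0.146, -0.2],
    [0.4, -0.92, -0.04, 0.032, -0.016, 0.146, -0.2],
    [0.26, -0.97, -0.02, 0.032, -0.016, 0.146, -0.2]
  ]
}}

```text
t: 23.58
tool_pos: [0.4947, -0.1497, 0.2173]
tcp_rot: [179.9, 0.1, 5.9]
force: [0.8, -0.7, -0.2]
grip_width: 0.0352
finger_force: 0.0
```

Call:
{"api": "carry_out", "payload": {
  "deltas": [
    [0, 0, 0, 0, 0, 0, -0.2],
    [0, 0, 0, 0, 0, 0, -0.2],
    [0, 0, 0, 0, 0, 0, -0.2],
    [0, 0, 0, 0, 0, 0, -0.2],
    [0, 0, 0, 0, 0, 0, -0.2]
  ]
}}

```text
t: 24.2
tool_pos: [0.4945, -0.1505, 0.2174]
tcp_rot: [179.8, 0.1, 6.2]
force: [-0.4, 0.1, -0.1]
grip_width: 0.0351
finger_force: 0.0
```

Run:
```python
from h import *
where()
c=cam("wrist");P=pts(c);D=P-C0;S=np.stack([D@xt,D@yh,D@n],-1);ok=c["depth"]>0
k=ok&(S[...,2]>.036)&(S[...,2]<.06)&(np.hypot(S[...,0]+.023,S[...,1]-.0717)<.02);print("handle",k.sum(),np.median(S[k],0),S[k].min(0),S[k].max(0)) if k.any() else 0
plan(W(-.0243,.0714,.035),Rd(-90),5,-.2)
```

```text
t 24.2 face xyh mm [ 13.4  71.2 116.6] y-ang -89.86268196698802 z.n 0.9058819382767112 w 0.035072335724179046 ff 0.0 F along n 0.0430224532268367 [-0.40545032  0.1093088  -0.13510763] q [ 10.9  20.6   1.1 110.3  -0.2  49.  -71.7]
handle 368 [-0.01958985  0.0716361   0.0396679 ] [-0.02832504  0.06374248  0.03607054] [-0.01371557  0.07891332  0.04157857]
t 24.25 tcp [ 0.49452567 -0.15044589  0.21735555] dist 0.08990512901870752 rot 0.2079866028452485 maxrow 0.000669544470089578 q [ 10.9  20.6   1.1 110.3  -0.2  49.1 -71.7] F [0.1 0.  0.5]
[0.008, -0.01, 1.798, 0.001, 0.0, 0.0, -0.2]
[0.008, -0.009, 1.798, 0.001, 0.0, 0.0, -0.2]
[0.007, -0.008, 1.798, 0.001, 0.0, 0.0, -0.2]
[0.007, -0.006, 1.798, 0.001, 0.0, 0.0, -0.2]
[0.006, -0.005, 1.798, 0.001, 0.0, 0.0, -0.2]
```

Call:
{"api": "carry_out", "payload": {
  "deltas": [
    [0.1, 0, 2.0, 0, 0, 0, -0.2],
    [0, 0, 2.5, 0, 0, 0, -0.2],
    [0, 0, 2.5, 0, 0, 0, -0.2],
    [0, 0, 1.5, 0, 0, 0, -0.2],
    [0, 0, 0.5, 0, 0, 0, -0.2]
  ]
}}

```text
t: 24.88
tool_pos: [0.4952, -0.1505, 0.1267]
tcp_rot: [179.8, 0.1, 6.2]
force: [-0.2, -0.2, 0.7]
grip_width: 0.0351
finger_force: 0.0
```

Call:
{"api": "carry_out", "payload": {
  "deltas": [
    [0, 0, 0, 0, 0, 0, -0.2],
    [0, 0, 0, 0, 0, 0, -1],
    [0, 0, 0, 0, 0, 0, -1],
    [0, 0, 0, 0, 0, 0, -1],
    [0, 0, 0, 0, 0, 0, -1]
  ]
}}

```text
t: 25.5
tool_pos: [0.4956, -0.1499, 0.1277]
tcp_rot: [179.8, 0.1, 6.2]
force: [-1.7, 2.4, 6.6]
grip_width: 0.0158
finger_force: 30.0
```

Call:
{"api": "carry_out", "payload": {
  "deltas": [
    [-0.2, 0.06, 0.09, 0, 0, 0, -1],
    [-0.2, 0.08, 0.1, 0, 0, 0, -1],
    [0, 0, 0, 0, 0, 0, -1],
    [0, 0, 0, 0, 0, 0, -1],
    [0, 0, 0, 0, 0, 0, -1]
  ]
}}

```text
t: 26.12
tool_pos: [0.4926, -0.1514, 0.1262]
tcp_rot: [179.8, -0.0, 6.3]
force: [-1.8, 4.3, 7.3]
grip_width: 0.0157
finger_force: 30.0
```

Run:
```python
from h import *
where()
```

```text
t 26.125 face xyh mm [-27.   70.4  34.9] y-ang -89.78349098998324 z.n 0.9065214525975251 w 0.015719969242503695 ff 29.97299352195114 F along n 7.205729551121564 [-1.760118    4.33201288  7.34919236] q [ 11.4  28.6   0.7 114.   -0.3  37.4 -71.4]
```

Call:
{"api": "carry_out", "payload": {
  "deltas": [
    [-0.1, 0.02, 0.05, 0, 0, 0, -1],
    [0, 0, 0, 0, 0, 0, -1],
    [0, 0, 0, 0, 0, 0, -0.2],
    [0, 0, 0, 0, 0, 0, -0.2],
    [0, 0, 0, 0, 0, 0, -0.2]
  ]
}}

```text
t: 26.75
tool_pos: [0.4905, -0.153, 0.1248]
tcp_rot: [179.8, 0.1, 6.1]
force: [-0.3, 0.3, -0.4]
grip_width: 0.0355
finger_force: 0.0
```

Call:
{"api": "carry_out", "payload": {
  "deltas": [
    [0, 0, -1.5, 0, 0, 0, -0.2],
    [0, 0, -2.5, 0, 0, 0, -0.2],
    [0, 0, -2.5, 0, 0, 0, -0.2],
    [0, 0, -2.5, 0, 0, 0, -0.2],
    [0, 0, 0, 0, 0, 0, -0.2]
  ]
}}

```text
t: 27.38
tool_pos: [0.4922, -0.1529, 0.2174]
tcp_rot: [179.7, -0.2, 6.1]
force: [-0.3, 0.5, -1.1]
grip_width: 0.0351
finger_force: 0.0
```

Call:
{"api": "carry_out", "payload": {
  "deltas": [
    [0, 0, 0, 0, 0, 0, -0.2],
    [0, 0, 0, 0, 0, 0, -0.2],
    [0, 0, 0, 0, 0, 0, -0.2],
    [0, 0, 0, 0, 0, 0, -0.2],
    [0, 0, 0, 0, 0, 0, -0.2]
  ]
}}

```text
t: 28.0
tool_pos: [0.4907, -0.1523, 0.2148]
tcp_rot: [179.8, 0.1, 6.1]
force: [-0.4, -0.7, -0.4]
grip_width: 0.0353
finger_force: 0.0
```

Run:
```python
from h import *
where()
c=cam("wrist");save(c,"pics/w4.png");s=c["st"];print(s["tool_pos"].tolist(),s["tcp_rot"].tolist())
plan(W(0.0003,-.0782,.128),Rt(38),15,.2)
```

```text
t 28.0 face xyh mm [  8.7  69.7 116. ] y-ang -89.87743790727816 z.n 0.9057201973871732 w 0.035340601289294296 ff 0.0 F along n -0.17874949549820163 [-0.39102923 -0.65333001 -0.4109094 ] q [ 11.2  20.5   1.1 110.9  -0.3  48.6 -71.4]
[0.4906906700776644, -0.15234828215306173, 0.21476425755501247] [179.81773221819273, 0.0790822224172359, 6.149987824296939]
t 28.05 tcp [ 0.49072066 -0.15237711  0.21482908] dist 0.14861101072707042 rot 129.23899928962592 maxrow 0.14597205881505274 q [ 11.2  20.5   1.1 110.9  -0.3  48.6 -71.4] F [-0.7 -0.3 -0.7]
[-0.086, 0.986, -0.045, -0.032, 0.016, -0.146, 0.2]
[-0.228, 0.964, -0.016, -0.032, 0.016, -0.146, 0.2]
[-0.366, 0.921, 0.009, -0.032, 0.016, -0.146, 0.2]
[-0.496, 0.857, 0.031, -0.032, 0.016, -0.146, 0.2]
[-0.616, 0.775, 0.049, -0.032, 0.016, -0.146, 0.2]
[-0.723, 0.675, 0.062, -0.032, 0.016, -0.146, 0.2]
[-0.814, 0.56, 0.069, -0.032, 0.016, -0.146, 0.2]
[-0.888, 0.434, 0.072, -0.032, 0.016, -0.146, 0.2]
[-0.943, 0.297, 0.069, -0.032, 0.016, -0.146, 0.2]
[-0.977, 0.155, 0.061, -0.032, 0.016, -0.146, 0.2]
[-0.99, 0.009, 0.048, -0.032, 0.016, -0.146, 0.2]
[-0.981, -0.136, 0.03, -0.032, 0.016, -0.146, 0.2]
[-0.951, -0.278, 0.007, -0.032, 0.016, -0.146, 0.2]
[-0.9, -0.413, -0.019, -0.032, 0.016, -0.146, 0.2]
[-0.83, -0.538, -0.048, -0.032, 0.016, -0.146, 0.2]
```

View pics/w4.png

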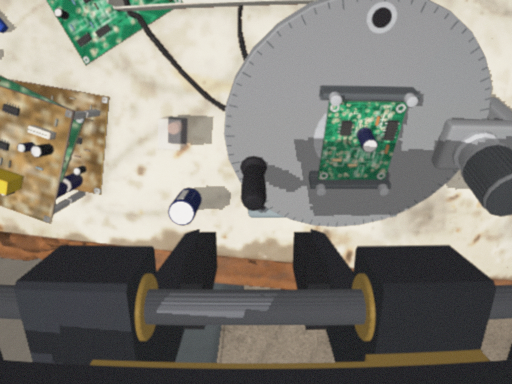

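The wrist view shows hole 1 at (382,17), the posts at (336,100), (412,100), (320,188) and (384,187), and the handle at (254,185). The cap (185,205) and relay (178,130) are still standing.

```bash
cat > m.py <<'E'
from h import *
c=cam("wrist");K=np.array(c["intrinsics"]);k1=c["k1"];H=np.array(c["hand_eye"])
def cast(uv,pos,rot,h):
    x=cv2.undistortPoints(np.array([[uv]],float),K,np.array([k1,0,0,0.])).ravel()
    R=Ro.from_euler('xyz',rot,degrees=True).as_matrix()
    d=R@H[:3,:3]@np.r_[x,1];o=R@H[:3,3]+pos-C0
    q=o+d*(h-o@n)/(d@n);return np.array([q@xt,q@yh])*1e3
def blob(f,uv,r,bright,off=45):
    g=cv2.cvtColor(cv2.imread(f),cv2.COLOR_BGR2GRAY);u,v=uv
    s=g[v-r:v+r+1,u-r:u+r+1].astype(int);m=(s>s.max()-off) if bright else s<s.min()+off
    nn,l,st,ce=cv2.connectedComponentsWithStats(m.astype(np.uint8))
    i=np.argmin([np.hypot(*(ce[j]-r)) if st[j,4]>8 else 99 for j in range(1,nn)])+1
    return ce[i]+[u-r,v-r],st[i,4]
A=np.array([[-24.1,34.1],[21.3,34.2],[21.6,-36.2],[-23.8,-36.4]])
def turn(f,U,hole,p):
    bl=[blob(f,u,8,True,40) for u in U];Q=np.array([cast(b[0],*p,.02) for b in bl]);print(bl,Q.round(1).tolist(),Q.mean(0))
    for sh in range(4):
        B=np.roll(Q,sh,axis=0);a=A-A.mean(0);b=B-B.mean(0)
        th=np.arctan2((a[:,0]*b[:,1]-a[:,1]*b[:,0]).sum(),(a*b).sum());R=np.array([[np.cos(th),-np.sin(th)],[np.sin(th),np.cos(th)]])
        if np.abs(b-a@R.T).max()<6: print("turn",np.degrees(th),np.abs(b-a@R.T).max())
    q=cast(blob(f,hole,9,False)[0],*p,0);d=q-Q.mean(0);print("hole",q,np.hypot(*d),np.degrees(np.arctan2(d[1],d[0])))
E
python3 - <<'E'
from m import *
turn("pics/w4.png",((320,188),(336,100),(412,100),(384,187)),(382,17),(np.array([.49069,-.15235,.21476]),[179.818,.079,6.15]))
E
```

```text
[(array([320.01764706, 191.2       ]), np.int32(170)), (array([334.92561983, 101.1322314 ]), np.int32(121)), (array([411.19047619, 100.42857143]), np.int32(105)), (array([384.51111111, 189.64444444]), np.int32(180))] [[-33.2, 23.0], [35.7, 22.8], [36.9, -22.2], [-31.7, -23.0]] [1.91480894 0.14429713]
turn 90.45909616431148 1.351712431381145
turn -89.5412919144729 1.3018707058177341
hole [77.47812685 -1.22359554] 75.57569810597354 -1.0370894155636765
```

Call:
{"api": "carry_out", "payload": {
  "deltas": [
    [-0.09, 0.99, -0.05, -0.032, 0.016, -0.146, 0.2],
    [-0.23, 0.96, -0.02, -0.032, 0.016, -0.146, 0.2],
    [-0.37, 0.92, 0.01, -0.032, 0.016, -0.146, 0.2],
    [-0.5, 0.86, 0.03, -0.032, 0.016, -0.146, 0.2],
    [-0.62, 0.78, 0.05, -0.032, 0.016, -0.146, 0.2]
  ]
}}

```text
t: 28.72
tool_pos: [0.4917, -0.2021, 0.2175]
tcp_rot: [169.9, -0.8, 48.5]
force: [0.2, 0.1, 0.8]
grip_width: 0.0529
finger_force: 0.0
```

Call:
{"api": "carry_out", "payload": {
  "deltas": [
    [-0.72, 0.68, 0.06, -0.032, 0.016, -0.146, 0.2],
    [-0.81, 0.56, 0.07, -0.032, 0.016, -0.146, 0.2],
    [-0.89, 0.43, 0.07, -0.032, 0.016, -0.146, 0.2],
    [-0.94, 0.3, 0.07, -0.032, 0.016, -0.146, 0.2],
    [-0.98, 0.16, 0.06, -0.032, 0.016, -0.146, 0.2]
  ]
}}

```text
t: 29.35
tool_pos: [0.4928, -0.2516, 0.2199]
tcp_rot: [161.9, 5.2, 90.1]
force: [0.3, 0.1, 0.2]
grip_width: 0.0528
finger_force: 0.0
```

Call:
{"api": "carry_out", "payload": {
  "deltas": [
    [-0.99, 0.01, 0.05, -0.032, 0.016, -0.146, 0.2],
    [-0.98, -0.14, 0.03, -0.032, 0.016, -0.146, 0.2],
    [-0.95, -0.28, 0.01, -0.032, 0.016, -0.146, 0.2],
    [-0.9, -0.41, -0.02, -0.032, 0.016, -0.146, 0.2],
    [-0.83, -0.54, -0.05, -0.032, 0.016, -0.146, 0.2]
  ]
}}

```text
t: 29.98
tool_pos: [0.4935, -0.3014, 0.2222]
tcp_rot: [160.0, 15.0, 131.7]
force: [0.5, 0.1, -0.7]
grip_width: 0.0531
finger_force: 0.0
```

Call:
{"api": "carry_out", "payload": {
  "deltas": [
    [0, 0, 0, 0, 0, 0, 0.2],
    [0, 0, 0, 0, 0, 0, 0.2],
    [0, 0, 0, 0, 0, 0, 0.2],
    [0, 0, 0, 0, 0, 0, 0.2],
    [0, 0, 0, 0, 0, 0, 0.2]
  ]
}}

```text
t: 30.6
tool_pos: [0.4939, -0.3005, 0.2222]
tcp_rot: [160.0, 14.9, 131.5]
force: [-0.1, -0.5, -0.3]
grip_width: 0.0531
finger_force: 0.0
```

Run:
```python
from m import *
where()
save(c,"pics/w5.png");s=ctrl.state()
g=cv2.cvtColor(c["frame"],cv2.COLOR_RGB2GRAY)
print(s["tool_pos"].tolist(),s["tcp_rot"].tolist())
plan(W(.0003,-.0782,.053),Rt(38),5,.2)
```

```text
t 30.65 face xyh mm [  0.5 -78.  128. ] y-ang 37.98861415642102 z.n 0.9999908682004132 w 0.05256640807490596 ff 0.0 F along n 0.42206916976187636 [-1.09382283  0.62423071 -0.01053646] q [ 69.1  24.9 -41.2 114.4   1.4  26.8  76.4]
[0.49394026534526125, -0.3005892555702261, 0.22223988029771455] [159.9882728445754, 14.895201478139434, 131.45940404093375]
t 30.65 tcp [ 0.49394027 -0.30058926  0.22223988] dist 0.07502525340690015 rot 0.24513549967841083 maxrow 0.0006769351258612321 q [ 69.1  24.9 -41.2 114.4   1.4  26.8  76.4] F [-1.1  0.6 -0. ]
[-0.005, -0.001, 1.5, -0.001, -0.001, -0.0, 0.2]
[-0.004, -0.002, 1.5, -0.001, -0.001, -0.0, 0.2]
[-0.003, -0.003, 1.5, -0.001, -0.001, -0.0, 0.2]
[-0.002, -0.004, 1.5, -0.001, -0.001, -0.0, 0.2]
[-0.001, -0.004, 1.5, -0.001, -0.001, -0.0, 0.2]
```

View pics/w5.png

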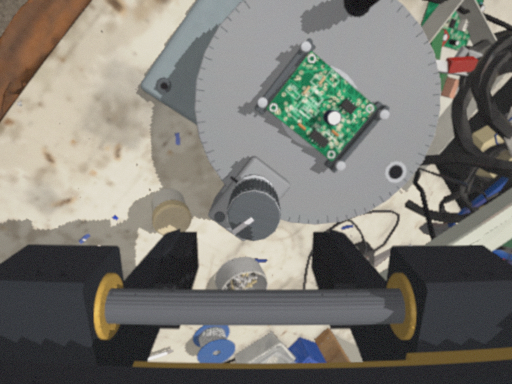

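The wrist view shows hole 1 at (396,172), the posts at (262,102), (306,46), (384,114) and (340,167), and the collar still parked. Measure the angle, compared with w2 from the same pose.

Run:
```python
from m import *
turn("pics/w5.png",((262,102),(306,46),(384,114),(340,167)),(396,172),(np.array([.49394,-.30059,.22224]),[159.988,14.895,131.46]))
```

```text
[(array([262.171875, 101.828125]), np.int32(64)), (array([305.71428571,  45.7       ]), np.int32(70)), (array([384.8115942 , 114.13043478]), np.int32(69)), (array([341.12857143, 165.74285714]), np.int32(70))] [[-36.4, -24.2], [-36.4, 21.3], [34.1, 21.4], [34.2, -24.2]] [-1.1169437  -1.43381296]
turn 89.8539572340446 0.09471517851210365
turn -90.14603142251734 0.14471053384384902
hole [77.05325921 -1.42521507] 78.17020338400211 0.006301922889733855
```

The table is at 89.9–90.0°. Now grip the parked collar.

Call:
{"api": "carry_out", "payload": {
  "deltas": [
    [0, 0, 1.5, 0, 0, 0, 0.2],
    [0, 0, 2.0, 0, 0, 0, 0.2],
    [0, 0, 2.0, 0, 0, 0, 0.2],
    [0, 0, 1.4, 0, 0, 0, 0.2],
    [0, 0, 0.6, 0, 0, 0, 0.2]
  ]
}}

```text
t: 31.32
tool_pos: [0.5251, -0.2969, 0.1529]
tcp_rot: [160.0, 14.8, 131.5]
force: [-0.8, -0.5, 0.7]
grip_width: 0.0529
finger_force: 0.0
```

Call:
{"api": "carry_out", "payload": {
  "deltas": [
    [0, 0, 0, 0, 0, 0, 0],
    [0, 0, 0, 0, 0, 0, -1],
    [0, 0, 0, 0, 0, 0, -1],
    [0, 0, 0, 0, 0, 0, -1],
    [0, 0, 0, 0, 0, 0, -1]
  ]
}}

```text
t: 31.95
tool_pos: [0.5251, -0.2979, 0.1544]
tcp_rot: [160.0, 14.9, 131.4]
force: [-0.9, -0.9, 2.3]
grip_width: 0.0312
finger_force: 30.0
```

Call:
{"api": "carry_out", "payload": {
  "deltas": [
    [0, 0, -0.15, 0, 0, 0, -1],
    [0, 0, -0.15, 0, 0, 0, -1],
    [0, 0, -0.15, 0, 0, 0, -1],
    [0, 0, 0, 0, 0, 0, -1],
    [0, 0, 0, 0, 0, 0, -1]
  ]
}}

```text
t: 32.58
tool_pos: [0.5234, -0.298, 0.1579]
tcp_rot: [159.9, 14.9, 131.4]
force: [5.5, -2.5, -7.2]
grip_width: 0.0314
finger_force: 30.0
```

Run:
```python
from h import *
where()
```

```text
t 32.575 face xyh mm [  0.1 -78.5  57.2] y-ang 37.94408198258614 z.n 0.999993689994094 w 0.031367006454986086 ff 29.9987802375108 F along n -8.769155656484621 [ 5.53174211 -2.53398937 -7.23636786] q [ 60.7  31.8 -34.8 114.    6.1  19.3  72. ]
```

Call:
{"api": "carry_out", "payload": {
  "deltas": [
    [0, 0, -0.08, 0, 0, 0, -1],
    [0, 0, 0, 0, 0, 0.165, -1],
    [0, 0, 0, 0, 0, 0.165, -1],
    [0, 0, 0, 0, 0, 0.165, -1],
    [0, 0, 0, 0, 0, 0.165, -1]
  ]
}}

```text
t: 33.2
tool_pos: [0.5234, -0.2979, 0.1587]
tcp_rot: [155.2, -0.1, 96.0]
force: [5.8, -1.7, -7.1]
grip_width: 0.0312
finger_force: 30.0
```

Call:
{"api": "carry_out", "payload": {
  "deltas": [
    [0, 0, 0, 0, 0, 0.165, -1],
    [0, 0, 0, 0, 0, 0.165, -1],
    [0, 0, 0, 0, 0, 0.165, -1],
    [0, 0, 0, 0, 0, 0.165, -1],
    [0, 0, 0, 0, 0, 0, -1]
  ]
}}

```text
t: 33.83
tool_pos: [0.5237, -0.2979, 0.1589]
tcp_rot: [159.9, -14.9, 61.0]
force: [6.6, -2.5, -7.5]
grip_width: 0.0311
finger_force: 30.0
```

Run:
```python
from h import *
where();print(ctrl.state()["torque"])
```

```text
t 33.825 face xyh mm [  0.8 -78.6  58. ] y-ang -37.75884623064686 z.n 0.9999957580521579 w 0.0311159190202397 ff 30.005898540839553 F along n -9.427958792434032 [ 6.58320547 -2.48430203 -7.47328531] q [ 47.3  28.4 -17.5 114.7 -21.7  19.8  20.9]
[-0.5792707  -0.34773901 -0.27368856]
```

Call:
{"api": "carry_out", "payload": {
  "deltas": [
    [0, 0, 0.3, 0, 0, 0, -1],
    [0, 0, 0.3, 0, 0, 0, -1],
    [0, 0, 0.3, 0, 0, 0, -1],
    [0, 0, 0.3, 0, 0, 0, -1],
    [0, 0, 0.1, 0, 0, 0, -1]
  ]
}}

```text
t: 34.45
tool_pos: [0.5291, -0.2974, 0.1472]
tcp_rot: [159.9, -14.9, 61.1]
force: [4.6, -1.3, -3.1]
grip_width: 0.0311
finger_force: 30.0
```

Run:
```python
from h import *
where()
```

```text
t 34.45 face xyh mm [  0.8 -78.6  45.1] y-ang -37.65761695544892 z.n 0.9999963096757969 w 0.031136239560967116 ff 30.003019606810994 F along n -4.666726037157137 [ 4.61243971 -1.3457561  -3.07720911] q [ 46.9  29.9 -17.6 114.5 -21.7  18.5  21. ]
```

Call:
{"api": "carry_out", "payload": {
  "deltas": [
    [0, 0, 0.05, 0, 0, 0, -1],
    [0, 0, 0, 0, 0, 0, 0.2],
    [0, 0, 0, 0, 0, 0, 0.2],
    [0, 0, 0, 0, 0, 0, 0.2],
    [0, 0, 0, 0, 0, 0, 0.2]
  ]
}}

```text
t: 35.08
tool_pos: [0.5283, -0.297, 0.1466]
tcp_rot: [160.0, -14.9, 61.1]
force: [-0.4, -0.2, 0.4]
grip_width: 0.0528
finger_force: 0.0
```

Call:
{"api": "carry_out", "payload": {
  "deltas": [
    [0, 0, -1, 0, 0, 0, 0.2],
    [0, 0, -2, 0, 0, 0, 0.2],
    [0, 0, -2.5, 0, 0, 0, 0.2],
    [0, 0, -2.5, 0, 0, 0, 0.2],
    [0, 0, -2.2, 0, 0, 0, 0.2]
  ]
}}

```text
t: 35.7
tool_pos: [0.4854, -0.302, 0.2407]
tcp_rot: [159.9, -14.9, 61.1]
force: [-0.6, -0.2, 1.0]
grip_width: 0.0526
finger_force: 0.0
```

Call:
{"api": "carry_out", "payload": {
  "deltas": [
    [0, 0, 0, 0, 0, 0, 0.2],
    [0, 0, 0, 0, 0, 0, 0.2],
    [0, 0, 0, 0, 0, 0, 0.2],
    [0, 0, 0, 0, 0, 0, 0.2],
    [0, 0, 0, 0, 0, 0, 0.2]
  ]
}}

```text
t: 36.33
tool_pos: [0.486, -0.3015, 0.2388]
tcp_rot: [160.0, -14.9, 61.1]
force: [-0.3, 0.2, 0.1]
grip_width: 0.0529
finger_force: 0.0
```

Run:
```python
from h import *
where()
c=cam("wrist");save(c,"pics/w6.png");P=pts(c);D=P-C0;S=np.stack([D@xt,D@yh,D@n],-1);ok=c["depth"]>0
k=ok&(S[...,2]>.045)&(S[...,2]<.075)&(np.hypot(S[...,0],S[...,1]+.078)<.022)
print(k.sum(),np.median(S[k],0),S[k].min(0),S[k].max(0))
```

```text
t 36.325 face xyh mm [  0.2 -78.1 146.4] y-ang -37.6700319692914 z.n 0.9999884363722616 w 0.05292700134851019 ff 0.0 F along n 0.21855537418460239 [-0.28851953  0.15954501  0.11527781] q [ 50.7  18.5 -17.3 115.3 -21.8  29.8  21. ]
1819 [ 0.00067513 -0.07790539  0.05408968] [-0.0161763  -0.09470774  0.0450002 ] [ 0.0164117  -0.06258116  0.0571499 ]
```

View pics/w6.png

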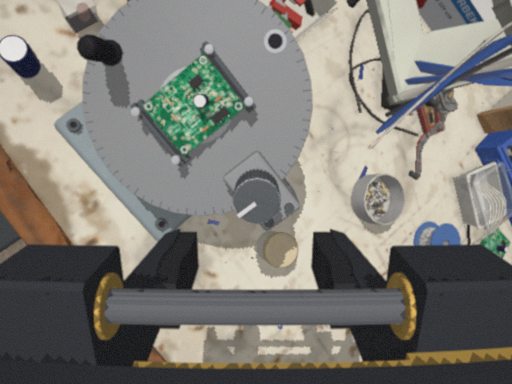

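The collar top is at 54.1 mm, the same as at the start, so the pin is fully home. Its bar (247,210) points to -x, the board has turned a quarter, and the pot, cap and relay have not moved.

```bash
python3 -c "
from bench import ctrl
print(ctrl.finish_job())"
```

```text
the job is handed in; nothing more can be done
None
```

I turned the turntable to its second stop (89.9–90.0° measured), locked it with the pin fully home and handed the job in at about 36 s; the board was not touched and the small parts did not move.

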